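# Rebuild the disc-spring column of the paper press

## Task

Rebuild the spring unit of the paper press: lift the bamboo dust cover off the arbor and stand it out of the way, then thread every conical washer on the bench over the arbor, crown up and crown down by turns, so that neighbours meet crown to crown or rim to rim and none nest (they lie the right ways up for this: if there is one more of one sort, it goes first and last). Then take the thrust cap from the timber block and fit it over the arbor so that it sits on the stack, and stand the cover on the block in its place, mouth down as it was. Leave the other things on the bench alone.

Things in the scene. Friction and masses are not known exactly. Their poses are not given: they have to be found in the camera images.
- spring_unit: fixed spring unit (only its place varies): round steel foot plate, 130 across and 12 thick, with an upright steel arbor in its middle. Origin on the arbor's axis at bench level
- arbor_foot (a point): point on the arbor's axis at the top of the foot plate, 12 above the bench, where the stack begins; z up. The arbor is 22 in diameter and 66 tall above the plate, the last 8 tapering to 10 in diameter (the washers and the cap have 4 of play on it)
- arbor_tip (a point): top of the arbor, 78 above the bench
- washer1: dark conical steel washer: 60 outside, 26 bore, 9 high, sheet 4 thick. Crown: raised edge of the bore; rim: the wide edge, its upright outer face 4 high. A bright ground ring, 3 wide, edges the bore on the crown side and the rim on the hollow side. Origin on the axis, halfway up; +z out of the crown. Starts flat, crown up (rim face 0 to 4 above the bench) or down (5 to 9 above it), or is absent
- washer2: dark conical steel washer: 60 outside, 26 bore, 9 high, sheet 4 thick. Crown: raised edge of the bore; rim: the wide edge, its upright outer face 4 high. A bright ground ring, 3 wide, edges the bore on the crown side and the rim on the hollow side. Origin on the axis, halfway up; +z out of the crown. Starts flat, crown up (rim face 0 to 4 above the bench) or down (5 to 9 above it), or is absent
- washer3: dark conical steel washer: 60 outside, 26 bore, 9 high, sheet 4 thick. Crown: raised edge of the bore; rim: the wide edge, its upright outer face 4 high. A bright ground ring, 3 wide, edges the bore on the crown side and the rim on the hollow side. Origin on the axis, halfway up; +z out of the crown. Starts flat, crown up (rim face 0 to 4 above the bench) or down (5 to 9 above it), or is absent
- washer4: dark conical steel washer: 60 outside, 26 bore, 9 high, sheet 4 thick. Crown: raised edge of the bore; rim: the wide edge, its upright outer face 4 high. A bright ground ring, 3 wide, edges the bore on the crown side and the rim on the hollow side. Origin on the axis, halfway up; +z out of the crown. Starts flat, crown up (rim face 0 to 4 above the bench) or down (5 to 9 above it), or is absent
- washer5: dark conical steel washer: 60 outside, 26 bore, 9 high, sheet 4 thick. Crown: raised edge of the bore; rim: the wide edge, its upright outer face 4 high. A bright ground ring, 3 wide, edges the bore on the crown side and the rim on the hollow side. Origin on the axis, halfway up; +z out of the crown. Starts flat, crown up (rim face 0 to 4 above the bench) or down (5 to 9 above it), or is absent
- washer6: dark conical steel washer: 60 outside, 26 bore, 9 high, sheet 4 thick. Crown: raised edge of the bore; rim: the wide edge, its upright outer face 4 high. A bright ground ring, 3 wide, edges the bore on the crown side and the rim on the hollow side. Origin on the axis, halfway up; +z out of the crown. Starts flat, crown up (rim face 0 to 4 above the bench) or down (5 to 9 above it), or is absent
- block: fixed flat timber block, 120 x 120 (x, y) and 30 tall; origin under its centre
- block_top (a point): centre of the block's upper face, 30 above the bench; z up
- cap: steel thrust cap like a top hat, 46 tall: a flange 60 across and 7 thick at the bottom, above it a hub 38 across (the place to grip) with a closed top; a bore 26 across and 38 deep opens downwards. Origin on the axis at the underside, +z out of the closed top. About 0.3 kg. It starts upright on the block
- cover: bamboo dust cover, an upturned cup: 60 across, 92 tall, 50 inside and 84 deep, closed at the top and open below. Origin on the axis at the level of its mouth, +z out of the closed top. It starts mouth down over the arbor, standing on the foot plate
- brush_pot: bamboo brush pot, 100 across and 120 tall, with two brushes whose handles rise to 175 and lean up to 20 beyond its rim; origin under its centre; not part of the job
- paper_stack: stack of red paper, 110 x 150 (its x and y) and 50 tall; origin under its centre; not part of the job
- stamp: black iron hand stamp: foot 55 x 55, 88 tall; origin under its centre; not part of the job
- tube_bundle: bundle of rolled red paper tubes, 90 long (x), 42 wide, 40 tall; origin under its centre; not part of the job
- grease_tin: flat aluminium tin, 55 across, 37 tall; origin under its centre; not part of the job
- mallet: wooden mallet lying flat, 240 long (x), with a head 50 x 90 and 50 tall at its +x end; origin under its middle; not part of the job
- rolling_board: wooden rolling board with a grip along its back, 150 (x) x 70, 40 tall; origin under its centre; not part of the job

How it is judged:
By the outcome, as a careful person would: the job done as asked, in the order asked, and still so for the second after the job is handed in, with the robot touching nothing.
Of washer1, washer2, washer3 only 2 to 3 are there at a start; the rules pass over those that are not, and their reading is None.
Of washer4, washer5, washer6 only 2 to 3 are there at a start; the rules pass over those that are not, and their reading is None.
At some moment in a run one of washer1, washer2, washer3, washer4, washer5, washer6, cap may be knocked a few centimetres aside while the robot is not near it.
Once in a run the grip may slacken for a moment while it holds something.
It also fails if it takes over 210 s, if anything falls off the work surface, if the arm or the gripper's body presses on something with over 40 N, if the wrist force passes 120 N, or if a joint passes its speed limit or range.

## Robot

A 6-joint arm with a two-finger parallel gripper is mounted at the origin on the work surface. World frame = base frame: x ahead of the robot, y to its left, z up, the work surface at z = 0. Lengths are in m, angles in rad, forces in N, time in s.
With the tool pointing down it reaches from about 0.275 to 0.725 m from the base axis. Payload 5.6 kg.
Tool frame: the origin (TCP) lies on the centre line of the jaws, within the pads' length; the fingertips stand ctrl.tips_ahead ahead of it and the grasp point (between the pads) is the TCP (ctrl.tips_ahead is the distance from the TCP to the fingertips, in m); y points along the fingers, z is the direction in which the jaws open and shut, and the axes are right-handed (so a half turn about y gives the same grasp; the last joint's range is limited). The gripper opens to 85 mm and grips with 20 to 120 N. Pads are 22 mm wide; open, the fingers measure 114 mm over their backs; the gripper's body (76 mm by 85 mm) begins 54 mm behind the grasp point. The pads swing forward as they close: fully open they stand 13 mm farther back than shut.
Start: joints at [1.558, 0.255, 0.108, 0, -1.424, -0.285], TCP at [0.161, 0.526, 0.25] pointing down, gripper open.
Joint ranges: [-2.95, 2.95], [-1.21, 1.97], [-1.09, 1.5], [-2.87, 1.71], [-2.94, -0.07], [-3.05, 3.05]. Speed limits (rad/s): [2.57, 2.57, 3.14, 3.14, 3.14, 3.14].

## Interface

Orientations are given as a unit quaternion [x, y, z, w].
In Python, from station import ctrl, viewer gives the robot as it stands. The module is installed in compiled form; this text tells all that it offers.
- The arm moves only by the tool play_rows, never from a script. Its arguments are lists of equal length, an entry for each row: "linear": the shift along the world's x, y, z in mm, a list of three; "roll": the turn about the world's z in degrees; "claw": the opening, from 0 (shut) to 1 (fully open). In form: {"linear": [[x, y, z], ...], "roll": [roll, ...], "claw": [claw, ...]}. A call has exactly 8 rows; each row shifts and turns the commanded pose from where the row before left it; what a row does not reach is not made up. A row lasts 1/10 s, in which the tool goes at most 50 mm and 8.59 degrees, less where a joint would pass 70% of its speed; a pose out of reach is approached as far as the arm can. A call with a gripper value outside its range is refused whole. The fingers move at their own pace and stop on an object; the grip force is fixed at half the most. Time passes only in rows, so rows that do not move let the fingers close, or fill a call up. It gives the time, the measured TCP pose, the force and the opening at its end, in the units of the state.
- ctrl.sense(): the state, without advancing time (a new reading comes with each control period).
- viewer.read_camera(name): name is "scene" or "top"; returns a dict with "img" (384x512x3 uint8, red, green, blue), "fx", "fy", "cx", "cy" (pixels), "cam_to_world" (4x4, takes a point from camera to world coordinates). Camera axes: x right, y up, looking along -z (the intrinsics and any distortion apply to the point x, -y, -z); pixel columns grow to the right and rows downward; lengths in m; the calibration is good to about 2 mm. A picture is of the moment at which its call begins. There is no depth.
- ctrl.hand_in(): hands the job in, once; it reports no verdict.
The state is a dict: "time": time; "qpos": joint angles; "joint_vel": joint speeds; "effort": joint torques, N m; "tool_pos": TCP position; "tool_rot": TCP orientation; "ft_force": force on the tool from outside, world axes, zero at the start; "moment": the same for the moment, N m; "grip_width": opening from 0.0 (shut) to 1.0 (fully open).
Only numpy, scipy, OpenCV 4.12 (cv2) and the standard library are available. Lean on these libraries where they do the work, as an engineer would, in place of code of your own. Each camera call takes 0.05 s, during which the arm holds its last target. There are 200 camera calls.

## Working session

There is one attempt and no reset: what is moved stays moved. The work goes in short steps, Python scripts to look and compute and a tool call to move; the robot and the scene stay as the last step left them, time stands still between calls to the robot, and variables do not carry over. Pictures are saved under pics/ and viewed, about 12 in all and at most 16, crops included, and the job is handed in when it is done.

Besides the shell and the picture viewer there is one more tool, called after "Call:" in YAML: its name, and indented under it one key for each argument. play_rows: Moves the arm, as the interface text tells. Its arguments: {"type":"object","properties":{"linear":{"type":"array"},"roll":{"type":"array"},"claw":{"type":"array"}},"required":["linear","roll","claw"]}

```bash
mkdir -p pics; cat > h.py <<'E'
import numpy as np, cv2
from station import ctrl, viewer
def cam(n):
    d=viewer.read_camera(n); return d
def save(d,name,scale=1.5,crop=None):
    im=d["img"][:,:,::-1]
    if crop: x0,y0,x1,y1=crop; im=im[y0:y1,x0:x1]
    im=cv2.resize(im,None,fx=scale,fy=scale,interpolation=cv2.INTER_CUBIC); cv2.imwrite("pics/"+name,im)
def ray(d,u,v):
    dist=d.get("dist",d.get("distortion"))
    T=np.array(d["cam_to_world"]); p=np.array([(u-d["cx"])/d["fx"],-(v-d["cy"])/d["fy"],-1.0])
    return T[:3,3],T[:3,:3]@p
def toz(d,u,v,z):
    o,r=ray(d,u,v); return (o+r*(z-o[2])/r[2])
def proj(d,P):
    T=np.array(d["cam_to_world"]); c=T[:3,:3].T@(np.array(P)-T[:3,3])
    return d["cx"]+d["fx"]*c[0]/-c[2], d["cy"]-d["fy"]*c[1]/-c[2]
E
python3 - <<'E'
from h import *
for n in("top","scene"):
    d=cam(n); save(d,n+"0.png"); print({k:v for k,v in d.items() if k!="img"})
print(ctrl.sense(), ctrl.tips_ahead)
E
```

```text
{'fx': 376.4566286666263, 'fy': 376.4566286666263, 'cx': 262.1864273811166, 'cy': 191.84195106954502, 'cam_to_world': array([[-0.02067883,  0.98063851, -0.19473186,  0.27553361],
       [-0.99972804, -0.02238189, -0.00654918,  0.00995781],
       [-0.01078084,  0.19454348,  0.98083465,  1.32379015],
       [ 0.        ,  0.        ,  0.        ,  1.        ]])}
{'fx': 461.6383871191656, 'fy': 461.6383871191656, 'cx': 251.37868006577764, 'cy': 190.53772521760465, 'cam_to_world': array([[ 0.47510327, -0.55220819,  0.68508612,  1.497122  ],
       [ 0.87988846,  0.29057181, -0.37598448, -0.54899283],
       [ 0.00855499,  0.78143082,  0.62393323,  0.99405185],
       [ 0.        ,  0.        ,  0.        ,  1.        ]])}
{'time': 0.1, 'qpos': array([ 1.55759918e+00,  2.55667280e-01,  1.07148017e-01, -4.54471594e-04,
       -1.42389193e+00, -2.84596624e-01]), 'joint_vel': array([ 8.62860526e-04, -7.16853283e-04,  3.13674752e-03, -2.73122344e-05,
       -3.22740251e-04, -1.60041332e-03]), 'effort': array([-3.17931655e-03, -3.87606239e+01,  2.38474292e+01,  5.37782818e+00,
       -3.77684584e-03, -2.99246366e-06]), 'tool_pos': array([0.16119364, 0.52542215, 0.24949768]), 'tool_rot': array([-0.10484051, -0.69869192,  0.69986631,  0.10500097]), 'ft_force': array([ 0.29434086,  0.28470775, -0.3856147 ]), 'moment': array([-0.01498617, -0.03318342, -0.00993857]), 'grip_width': 1.0043047188399234} 0.019
```

View pics/top0.png

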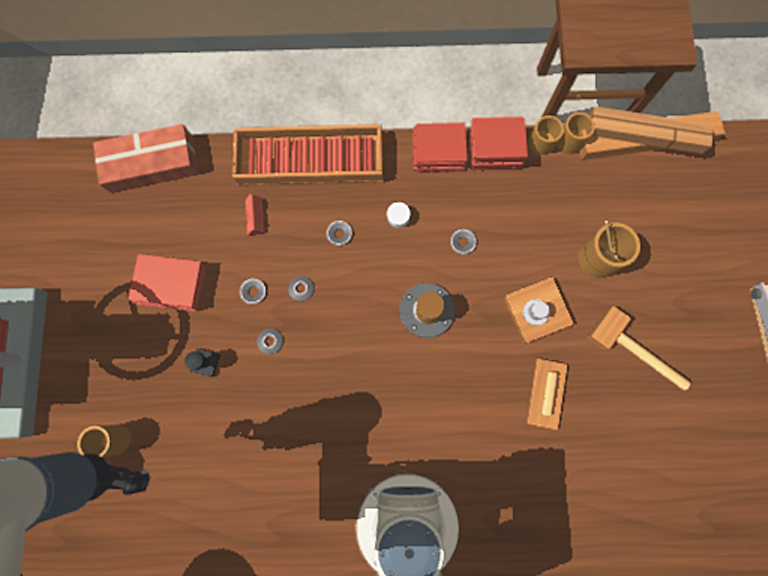

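View pics/scene0.png

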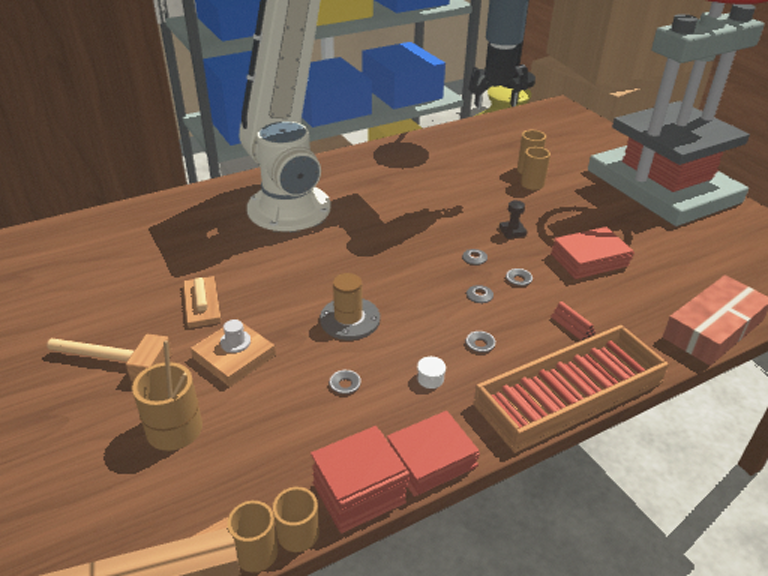

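```bash
cat >> h.py <<'E'
def blobs(d,smax=70,amin=80,amax=6000):
    hsv=cv2.cvtColor(d["img"],cv2.COLOR_RGB2HSV)
    m=((hsv[:,:,1]<smax)&(hsv[:,:,2]>35)).astype(np.uint8)
    m=cv2.morphologyEx(m,cv2.MORPH_CLOSE,np.ones((3,3)))
    cs,_=cv2.findContours(m,cv2.RETR_EXTERNAL,cv2.CHAIN_APPROX_NONE)
    return [c for c in cs if amin<cv2.contourArea(cv2.convexHull(c))<amax]
E
python3 - <<'E'
from h import *
t=cam("top"); s=cam("scene")
for n,d in(("top",t),("scene",s)):
    for c in blobs(d):
        (x,y),(w,h),a=cv2.minAreaRect(c); M=cv2.moments(cv2.convexHull(c)); x,y=M["m10"]/M["m00"],M["m01"]/M["m00"]
        P=toz(d,x,y,.005)
        if .1<P[0]<.8 and abs(P[1])<.6: print(n,round(x,1),round(y,1),round(w,1),round(h,1),(P*1000).round(1))
rows=[]
for pts,d in(([(227,155),(309,161),(169,194),(201,192),(180,227)],t),([(230,254),(321,228),(346,185),(320,196),(317,171)],s)):
    rows.append(np.hstack([cv2.resize(d["img"][y-14:y+14,x-18:x+18,::-1],(160,124),interpolation=cv2.INTER_CUBIC) for x,y in pts]))
cv2.imwrite("pics/m.png",np.vstack(rows))
# block+arbor
g=cv2.resize(t["img"][180:235,255:390,::-1],None,fx=5.5,fy=5.5,interpolation=cv2.INTER_CUBIC)
cv2.imwrite("pics/b.png",g)
E
```

```text
top 134.5 240.9 21.1 15.8 [372.7 468.6   5. ]
top 179.8 227.0 16.0 16.0 [418.1 311.    5. ]
top 357.3 207.8 17.0 16.3 [ 472.4 -315.9    5. ]
top 284.3 206.5 35.0 36.0 [482.5 -58.5   5. ]
top 168.3 193.8 16.0 17.0 [538.  354.8   5. ]
top 200.3 192.1 16.0 16.0 [541.6 240.3   5. ]
top 308.6 160.7 16.0 17.0 [ 648.6 -151.7    5. ]
top 225.9 154.9 16.0 16.0 [677.8 148.2   5. ]
top 265.4 142.9 16.0 15.0 [719.9   3.2   5. ]
scene 229.7 254.0 19.2 17.0 [ 643.6 -150.8    5. ]
scene 286.8 247.7 18.0 21.0 [700.2  10.8   5. ]
scene 319.9 227.3 13.0 20.0 [673.2 149.2   5. ]
scene 156.0 224.2 21.0 19.0 [ 420.6 -298.4    5. ]
scene 232.8 212.3 26.3 39.4 [482.6 -60.    5. ]
scene 319.5 195.6 11.0 17.0 [542.9 238.6   5. ]
scene 345.7 184.3 11.0 17.0 [534.  356.3   5. ]
scene 316.0 170.9 10.0 16.0 [419.8 309.3   5. ]
scene 342.3 146.6 24.0 16.9 [334.3 492.7   5. ]
```

View pics/m.png

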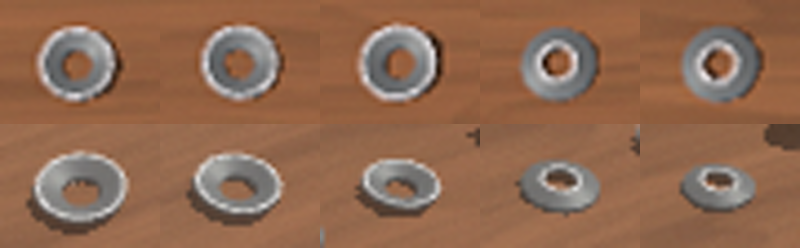

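View pics/b.png

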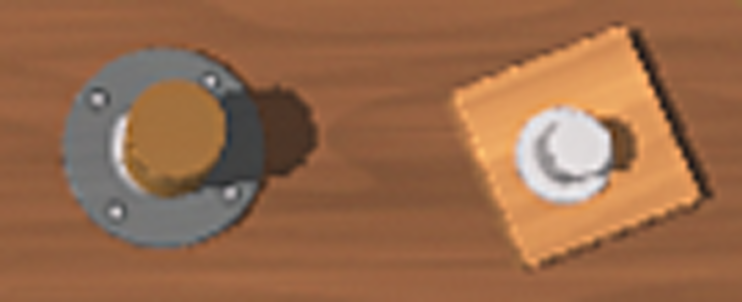

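```bash
cat >> h.py <<'E'
from scipy.spatial.transform import Rotation as Rn
def jaw():
    st=ctrl.sense(); z=Rn.from_quat(st["tool_rot"]).as_matrix()[:,2]; return np.degrees(np.arctan2(z[1],z[0]))
def wash(d=None):
    t=d or cam("top"); out=[]
    for c in blobs(t):
        h=cv2.convexHull(c); M=cv2.moments(h); x,y=M["m10"]/M["m00"],M["m01"]/M["m00"]
        A=M["m00"]; P=toz(t,x,y,.006)*1000
        if 250<P[0]<800 and abs(P[1])<450 and A<300: out.append((P.round(1)[:2].tolist(),A))
    return out
def tri(da,pa,db,pb):
    o1,r1=ray(da,*pa);o2,r2=ray(db,*pb); A=np.c_[r1,-r2]; k=np.linalg.lstsq(A,o2-o1,rcond=None)[0]
    return ((o1+k[0]*r1+o2+k[1]*r2)/2*1000).round(1), np.linalg.norm(o1+k[0]*r1-o2-k[1]*r2)*1000
E
python3 - <<'E'
from h import *
t=cam("top"); s=cam("scene")
print("jaw deg",jaw(), Rn.from_quat(ctrl.sense()["tool_rot"]).as_matrix().round(2).tolist())
for n,d,p in(("top",t,(284,206)),("scene",s,(233,212))):
    for c in blobs(d):
        if cv2.pointPolygonTest(cv2.convexHull(c),p,False)>=0:
            e=cv2.fitEllipse(cv2.convexHull(c)); M=cv2.moments(cv2.convexHull(c)); print(n,e,toz(d,*e[0],.012)*1000,toz(d,M["m10"]/M["m00"],M["m01"]/M["m00"],.012)*1000)
# cover top by bamboo colour; print hsv
for n,d,box in(("top",t,(270,190,305,222)),("scene",s,(215,178,250,220)),("top",t,(340,190,380,225)),("scene",s,(140,208,172,240))):
    x0,y0,x1,y1=box
    save(d,f"z_{n}_{x0}.png",10,box)
import glob
a=[cv2.resize(cv2.imread(f"pics/z_{k}.png"),(400,300)) for k in("top_270","scene_215","top_340","scene_140")]
cv2.imwrite("pics/z.png",np.vstack([np.hstack(a[:2]),np.hstack(a[2:])]))
# predicted pixels of cover-top centre/cap top centre from guesses
print(proj(t,(.481,-.059,.104)),proj(s,(.481,-.059,.104)))
E
```

```text
jaw deg -107.06306875026479 [[-0.96, -0.0, -0.29], [0.29, -0.0, -0.96], [-0.0, -1.0, 0.0]]
top ((284.3514099121094, 206.5552978515625), (36.274818420410156, 36.629302978515625), 107.29170227050781) [481.3557942  -58.26346057  12.        ] [481.38429117 -58.10776968  12.        ]
scene ((232.8363800048828, 211.76708984375), (28.865522384643555, 40.1719856262207), 88.45147705078125) [487.4590689  -62.17075253  12.        ] [489.90852496 -63.34327996  12.        ]
(np.float64(285.8953975802245), np.float64(202.28019722695456)) (np.float64(232.33099185223972), np.float64(187.97339779069728))
```

View pics/z.png

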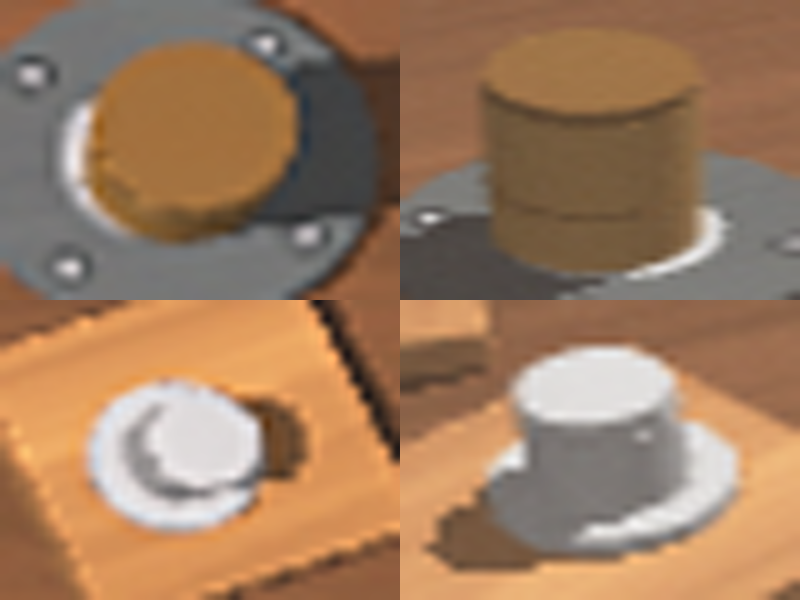

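Call:
play_rows:
  linear:
    - [20,-37,0]
    - [20,-37,0]
    - [20,-37,0]
    - [20,-37,0]
    - [20,-37,0]
    - [20,-37,0]
    - [20,-37,0]
    - [20,-37,0]
  roll: [0,0,0,0,0,0,0,0]
  claw: [1,1,1,1,1,1,1,1]

```text
time: 1.1
tool_pos: [0.3217, 0.2282, 0.2505]
tool_rot: [0.105, 0.7, -0.699, -0.105]
ft_force: [1.4, 1.5, 0.4]
grip_width: 0.999
```

Call:
play_rows:
  linear:
    - [20,-37,0]
    - [20,-37,0]
    - [20,-37,0]
    - [20,-37,0]
    - [20,-37,0]
    - [20,-37,0]
    - [20,-37,0]
    - [17,-32,0]
  roll: [0,0,0,0,0,0,0,0]
  claw: [1,1,1,1,1,1,1,1]

```text
time: 1.9
tool_pos: [0.4789, -0.0632, 0.2502]
tool_rot: [-0.105, -0.699, 0.699, 0.105]
ft_force: [0.8, 0.5, -0.1]
grip_width: 1.001
```

Call:
play_rows:
  linear:
    - [0,0,-10]
    - [0,0,-20]
    - [0,0,-20]
    - [0,0,-10]
    - [0,0,0]
    - [0,0,0]
    - [0,0,0]
    - [0,0,0]
  roll: [0,0,0,0,0,0,0,0]
  claw: [1,1,1,1,1,1,1,1]

```text
time: 2.7
tool_pos: [0.4788, -0.0611, 0.1912]
tool_rot: [0.105, 0.699, -0.699, -0.104]
ft_force: [1.0, 0.1, -0.1]
grip_width: 1.0
```

Call:
play_rows:
  linear:
    - [0,0,-15]
    - [0,0,-20]
    - [0,0,-20]
    - [0,0,-20]
    - [0,0,-20]
    - [0,0,-13]
    - [0,0,0]
    - [0,0,0]
  roll: [0,0,0,0,0,0,0,0]
  claw: [1,1,1,1,1,1,1,0.5]

```text
time: 3.5
tool_pos: [0.4789, -0.0612, 0.083]
tool_rot: [-0.105, -0.699, 0.699, 0.104]
ft_force: [1.0, 1.8, 0.3]
grip_width: 0.857
```

Call:
play_rows:
  linear:
    - [0,0,0]
    - [0,0,0]
    - [0,0,0]
    - [0,0,0]
    - [0,0,0]
    - [0,0,0]
    - [0,0,0]
    - [0,0,2]
  roll: [0,0,0,0,0,0,0,0]
  claw: [0.4,0.4,0.4,0.4,0.4,0.4,0.4,0.4]

```text
time: 4.3
tool_pos: [0.4785, -0.0611, 0.0847]
tool_rot: [0.105, 0.699, -0.699, -0.105]
ft_force: [-0.9, -0.4, -1.1]
grip_width: 0.681
```

Call:
play_rows:
  linear:
    - [0,0,5]
    - [0,0,10]
    - [0,0,15]
    - [0,0,20]
    - [0,0,20]
    - [0,0,20]
    - [0,0,15]
    - [0,0,0]
  roll: [0,0,0,0,0,0,0,0]
  claw: [0.4,0.4,0.4,0.4,0.4,0.4,0.4,0.4]

```text
time: 5.1
tool_pos: [0.4797, -0.0612, 0.192]
tool_rot: [0.107, 0.7, -0.699, -0.103]
ft_force: [0.1, -0.2, -1.8]
grip_width: 0.684
```

Call:
play_rows:
  linear:
    - [-9,11,0]
    - [-18,21,0]
    - [-20,24,0]
    - [-20,24,0]
    - [-20,24,0]
    - [-20,24,0]
    - [-11,13,0]
    - [0,0,0]
  roll: [0,0,0,0,0,0,0,0]
  claw: [0.4,0.4,0.4,0.4,0.4,0.4,0.4,0.4]

```text
time: 5.9
tool_pos: [0.3581, 0.0808, 0.1884]
tool_rot: [-0.103, -0.699, 0.699, 0.104]
ft_force: [1.5, 0.1, -1.9]
grip_width: 0.677
```

Call:
play_rows:
  linear:
    - [0,0,-15]
    - [0,0,-20]
    - [0,0,-20]
    - [0,0,-20]
    - [0,0,-15]
    - [0,0,-10]
    - [0,0,0]
    - [0,0,0]
  roll: [0,0,0,0,0,0,0,0]
  claw: [0.4,0.4,0.4,0.4,0.4,0.4,0.4,0.4]

```text
time: 6.7
tool_pos: [0.3601, 0.0795, 0.0892]
tool_rot: [-0.105, -0.699, 0.7, 0.105]
ft_force: [1.1, -0.1, -0.9]
grip_width: 0.684
```

Still held; lower with contact watch.

Call:
play_rows:
  linear:
    - [0,0,-5]
    - [0,0,-4]
    - [0,0,-3]
    - [0,0,-2]
    - [0,0,-1]
    - [0,0,0]
    - [0,0,0]
    - [0,0,0]
  roll: [0,0,0,0,0,0,0,0]
  claw: [0.4,0.4,0.4,0.4,0.4,0.4,0.4,0.4]

```text
time: 7.5
tool_pos: [0.3604, 0.0798, 0.0744]
tool_rot: [0.105, 0.699, -0.699, -0.105]
ft_force: [-0.4, 0.1, -1.6]
grip_width: 0.684
```

Call:
play_rows:
  linear:
    - [0,0,-1]
    - [0,0,-1]
    - [0,0,-1]
    - [0,0,0]
    - [0,0,0]
    - [0,0,0]
    - [0,0,0]
    - [0,0,0]
  roll: [0,0,0,0,0,0,0,0]
  claw: [0.4,0.4,0.4,0.4,0.4,0.4,0.4,0.4]

```text
time: 8.3
tool_pos: [0.3606, 0.0798, 0.0718]
tool_rot: [-0.105, -0.699, 0.699, 0.105]
ft_force: [-2.1, -0.7, 4.8]
grip_width: 0.681
```

Call:
play_rows:
  linear:
    - [0,0,0]
    - [0,0,0]
    - [0,0,0]
    - [0,0,0]
    - [0,0,10]
    - [0,0,20]
    - [0,0,30]
    - [0,0,40]
  roll: [0,0,0,0,0,0,0,0]
  claw: [1,1,1,1,1,1,1,1]

```text
time: 9.1
tool_pos: [0.3592, 0.0792, 0.1712]
tool_rot: [-0.104, -0.698, 0.7, 0.106]
ft_force: [1.0, 1.1, -0.6]
grip_width: 1.0
```

Call:
play_rows:
  linear:
    - [10,17,30]
    - [20,32,0]
    - [26,41,0]
    - [26,41,0]
    - [26,41,0]
    - [26,41,0]
    - [25,39,0]
    - [15,22,0]
  roll: [0,0,0,0,0,0,0,0]
  claw: [1,1,1,1,1,1,1,1]

```text
time: 9.9
tool_pos: [0.5354, 0.3563, 0.1996]
tool_rot: [-0.104, -0.699, 0.7, 0.105]
ft_force: [-0.7, -0.7, 0.3]
grip_width: 1.002
```

```bash
python3 - <<'E'
from h import *
t=cam("top"); s=cam("scene"); print(wash(t)); st=ctrl.sense(); print(st["tool_pos"]); save(t,"t1.png",5.5,(255,180,390,235)); save(s,"s1.png",1.5)
E
```

```text
[([417.9, 310.9], 211.0), ([472.2, -315.6], 224.0), ([541.6, 240.3], 204.0), ([648.4, -151.6], 220.0), ([677.5, 148.1], 213.0), ([719.6, 3.2], 202.5)]
[0.53527673 0.35618931 0.19864929]
```

View pics/t1.png

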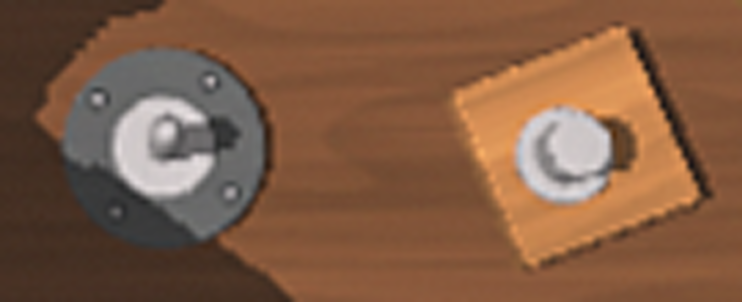

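Call:
play_rows:
  linear:
    - [0,0,-20]
    - [0,0,-30]
    - [0,0,-30]
    - [0,0,-30]
    - [0,0,-30]
    - [0,0,-20]
    - [0,0,-8]
    - [0,0,0]
  roll: [0,0,0,0,0,0,0,0]
  claw: [1,0.85,0.85,0.85,0.85,0.85,0.85,0.85]

```text
time: 10.8
tool_pos: [0.5338, 0.3531, 0.0324]
tool_rot: [-0.104, -0.699, 0.7, 0.105]
ft_force: [0.2, 0.3, 0.2]
grip_width: 0.848
```

Call:
play_rows:
  linear:
    - [1,-1,-2]
    - [0,0,-2]
    - [0,0,-2]
    - [0,0,-2]
    - [0,0,0]
    - [0,0,0]
    - [0,0,0]
    - [0,0,0]
  roll: [0,0,0,0,0,0,0,0]
  claw: [0.85,0.85,0.85,0.85,0.85,0.85,0.85,0.85]

```text
time: 11.6
tool_pos: [0.5354, 0.3528, 0.0254]
tool_rot: [0.105, 0.699, -0.699, -0.105]
ft_force: [0.0, -0.0, 0.3]
grip_width: 0.853
```

```bash
python3 - <<'E'
from h import *
s=cam("scene"); print(ctrl.tips_ahead,ctrl.sense()["tool_pos"]); save(s,"s2.png",6,(300,130,400,225))
E
```

```text
0.019 [0.53538051 0.35286591 0.02535326]
```

View pics/s2.png

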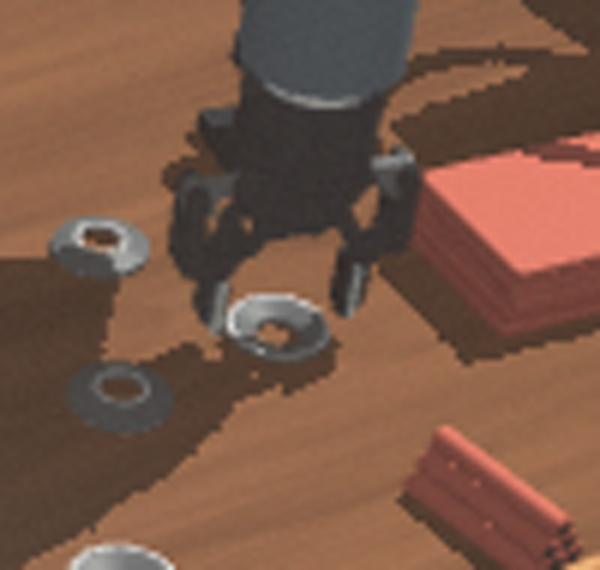

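Call:
play_rows:
  linear:
    - [0,0,-1]
    - [0,0,-1]
    - [0,0,-1]
    - [0,0,-1]
    - [0,0,0]
    - [0,0,0]
    - [0,0,0]
    - [0,0,0]
  roll: [0,0,0,0,0,0,0,0]
  claw: [0.85,0.85,0.85,0.85,0.85,0.85,0.85,0.85]

```text
time: 12.45
tool_pos: [0.5354, 0.3528, 0.0214]
tool_rot: [0.105, 0.699, -0.699, -0.105]
ft_force: [-0.0, -0.7, -1.2]
grip_width: 0.857
```

Call:
play_rows:
  linear:
    - [0,0,0]
    - [0,0,0]
    - [0,0,0]
    - [0,0,0]
    - [0,0,0]
    - [0,0,0]
    - [0,0,0]
    - [0,0,0]
  roll: [0,0,0,0,0,0,0,0]
  claw: [0.78,0.74,0.7,0.66,0.6,0.5,0.5,0.5]

```text
time: 13.25
tool_pos: [0.5362, 0.3523, 0.023]
tool_rot: [-0.105, -0.699, 0.699, 0.104]
ft_force: [-0.9, -3.5, 8.1]
grip_width: 0.501
```

Call:
play_rows:
  linear:
    - [0,0,5]
    - [0,0,5]
    - [0,0,5]
    - [0,0,0]
    - [0,0,0]
    - [0,0,0]
    - [0,0,0]
    - [0,0,0]
  roll: [0,0,0,0,0,0,0,0]
  claw: [0.5,0.5,0.5,0.9,0.9,0.9,0.9,0.9]

```text
time: 14.05
tool_pos: [0.5353, 0.3527, 0.0361]
tool_rot: [-0.105, -0.699, 0.699, 0.105]
ft_force: [-0.3, -0.4, 0.3]
grip_width: 0.898
```

```bash
python3 - <<'E'
from h import *
s=cam("scene"); print(ctrl.sense()["tool_pos"])
for c in blobs(s,amin=60):
    M=cv2.moments(cv2.convexHull(c)); x,y=M["m10"]/M["m00"],M["m01"]/M["m00"]; P=toz(s,x,y,.006)*1000
    if 500<P[0]<580 and 300<P[1]<400: print(P,M["m00"])
save(s,"s3.png",6,(300,130,400,225))
E
```

```text
[0.53526246 0.35274294 0.03609611]
```

View pics/s3.png

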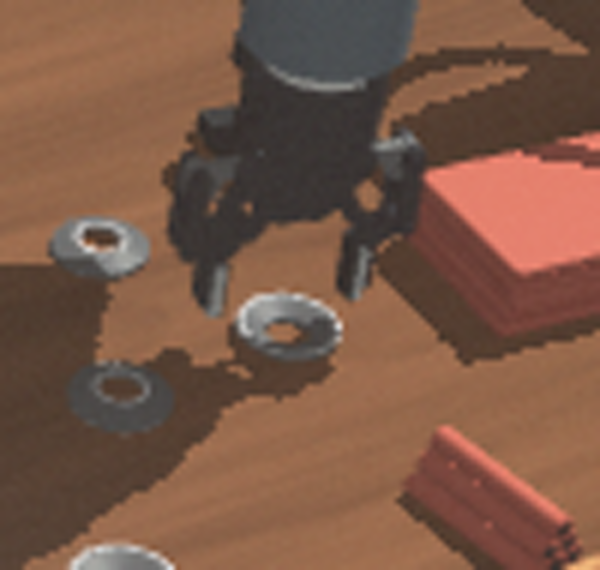

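Call:
play_rows:
  linear:
    - [3,7,0]
    - [0,0,-6]
    - [0,0,-6]
    - [0,0,-4]
    - [0,0,-2]
    - [0,0,-2]
    - [0,0,0]
    - [0,0,0]
  roll: [0,0,0,0,0,0,0,0]
  claw: [0.9,0.9,0.9,0.9,0.9,0.9,0.9,0.9]

```text
time: 14.9
tool_pos: [0.5384, 0.3598, 0.0164]
tool_rot: [0.105, 0.699, -0.699, -0.105]
ft_force: [-0.0, -0.2, 0.4]
grip_width: 0.897
```

Call:
play_rows:
  linear:
    - [0,0,-1]
    - [0,0,-1]
    - [0,0,0]
    - [0,0,0]
    - [0,0,0]
    - [0,0,0]
    - [0,0,0]
    - [0,0,0]
  roll: [0,0,0,0,0,0,0,0]
  claw: [0.9,0.9,0.9,0.84,0.78,0.78,0.78,0.78]

```text
time: 15.7
tool_pos: [0.5384, 0.3598, 0.0143]
tool_rot: [-0.105, -0.699, 0.699, 0.105]
ft_force: [-0.5, -0.7, 0.6]
grip_width: 0.778
```

Call:
play_rows:
  linear:
    - [0,0,0]
    - [0,0,0]
    - [0,0,0]
    - [0,0,0]
    - [0,0,0]
    - [0,0,0]
    - [0,0,0]
    - [0,0,0]
  roll: [0,0,0,0,0,0,0,0]
  claw: [0.74,0.71,0.69,0.67,0.65,0.63,0.6,0.55]

```text
time: 16.5
tool_pos: [0.5386, 0.36, 0.0156]
tool_rot: [0.105, 0.7, -0.699, -0.104]
ft_force: [-3.0, -1.2, 7.9]
grip_width: 0.669
```

Call:
play_rows:
  linear:
    - [0,0,3]
    - [0,0,7]
    - [0,0,15]
    - [0,0,20]
    - [0,0,25]
    - [0,0,25]
    - [0,0,15]
    - [0,0,0]
  roll: [0,0,0,0,0,0,0,0]
  claw: [0.5,0.5,0.5,0.5,0.5,0.5,0.5,0.5]

```text
time: 17.3
tool_pos: [0.5396, 0.3606, 0.1272]
tool_rot: [0.106, 0.701, -0.698, -0.104]
ft_force: [0.6, 0.3, -0.7]
grip_width: 0.664
```

Call:
play_rows:
  linear:
    - [-1,-10,0]
    - [-3,-20,0]
    - [-4,-30,0]
    - [-5,-35,0]
    - [-5,-35,0]
    - [-5,-35,0]
    - [-5,-35,0]
    - [-5,-35,0]
  roll: [0,0,0,0,0,0,0,0]
  claw: [0.5,0.5,0.5,0.5,0.5,0.5,0.5,0.5]

```text
time: 18.1
tool_pos: [0.5037, 0.1224, 0.1227]
tool_rot: [-0.104, -0.699, 0.7, 0.106]
ft_force: [1.0, -1.1, -1.0]
grip_width: 0.666
```

Call:
play_rows:
  linear:
    - [-5,-35,0]
    - [-5,-35,0]
    - [-5,-35,0]
    - [-4,-33,0]
    - [-4,-23,0]
    - [-2,-14,0]
    - [-1,-8,0]
    - [0,0,0]
  roll: [0,0,0,0,0,0,0,0]
  claw: [0.5,0.5,0.5,0.5,0.5,0.5,0.5,0.5]

```text
time: 18.9
tool_pos: [0.4789, -0.0587, 0.1238]
tool_rot: [-0.105, -0.699, 0.699, 0.106]
ft_force: [-1.0, -0.4, 0.2]
grip_width: 0.661
```

```bash
python3 - <<'E'
from h import *
s=cam("scene");t=cam("top"); print(ctrl.sense()["tool_pos"],ctrl.sense()["grip_width"],wash(t))
a=cv2.resize(s["img"][130:230,185:285,::-1],(400,400),interpolation=cv2.INTER_CUBIC);b=cv2.resize(t["img"][150:250,235:335,::-1],(400,400),interpolation=cv2.INTER_CUBIC)
cv2.imwrite("pics/s4.png",np.hstack([a,b]))
E
```

```text
[ 0.47941422 -0.05771491  0.12402258] 0.6649754663827371 [([417.8, 311.4], 214.0), ([471.9, -315.1], 230.5), ([677.5, 148.1], 213.5), ([719.6, 3.2], 202.5)]
```

View pics/s4.png

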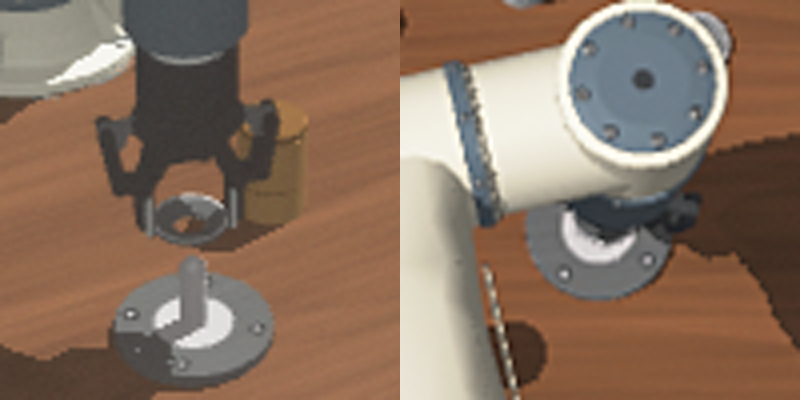

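```bash
python3 - <<'E'
from h import *
s=cam("scene")
print(proj(s,(.4794,-.0577,.117)),proj(s,(.4814,-.0582,.078)))
hsv=cv2.cvtColor(s["img"],cv2.COLOR_RGB2HSV)
# grey mask around washer
m=((hsv[:,:,1]<75)).astype(np.uint8)
for y in range(176,204): print(y,''.join('#' if v else '.' for v in m[y,215:252]),s["img"][y,226:240:2].mean(1).astype(int))
E
```

```text
(np.float64(232.40387183503324), np.float64(184.2729294555022)) (np.float64(232.7576661601549), np.float64(194.45817483885702))
176 #########.................######..... [105 106 107 108 106 102 107]
177 #########..................#####..... [105 108 106 104 106 108 109]
178 ########........####......######..... [108 104 137 166 163 134 108]
179 ....#####...###########...######..... [105 110 177 124 146 195 135]
180 ....#####.#####################...... [112  77  84 124 120 122 152]
181 ....############################..... [ 76  76  76  86 117 116 117]
182 ....############################..... [ 74  72  74  84 116 113 110]
183 ....############################..... [ 74  76  77  74  88 112 110]
184 ....###########...#############...... [ 73  75  91 107  70  92  76]
185 .....#########.......#########....... [ 72  78 107  69  66  72  72]
186 .....#########.......#########....... [ 71  78 111  68  68  70  72]
187 ......#########.....#######.......... [72 74 98 69 68 72 73]
188 .......###################........... [102  72  70  71  70  73  96]
189 ...........##############............ [
[... 329 characters left out ...]
.####................. [111 115 114 116 120 116 114]
195 ...............#######............... [117 117 111 122 120 140 112]
196 ...............######................ [116 118 111 128 122 110 110]
197 ...............#######............... [118 116 114 129 122 110 112]
198 ............#############............ [116 119 114 122 120 125 122]
199 .........###################......... [125 125 116 118 121 126 126]
200 .......########################...... [126 124 115 121 120 164 116]
201 .....###########################..... [124 127 115 120 119 141 124]
202 ...###############################... [130 124 115 118 120 140 127]
203 ..#################################.. [125 127 114 120 121 141 129]
```

Call:
play_rows:
  linear:
    - [2,0,0]
    - [0,0,-8]
    - [0,0,-8]
    - [0,0,-8]
    - [0,0,-6]
    - [0,0,-6]
    - [0,0,0]
    - [0,0,0]
  roll: [0,0,0,0,0,0,0,0]
  claw: [0.5,0.5,0.5,0.5,0.5,0.5,0.5,0.5]

```text
time: 19.85
tool_pos: [0.4814, -0.0583, 0.0883]
tool_rot: [-0.105, -0.699, 0.699, 0.105]
ft_force: [0.6, -0.1, -0.7]
grip_width: 0.661
```

Call:
play_rows:
  linear:
    - [0,0,-3]
    - [0,0,-3]
    - [0,0,-3]
    - [0,0,-3]
    - [0,0,-3]
    - [0,0,0]
    - [0,0,0]
    - [0,0,0]
  roll: [0,0,0,0,0,0,0,0]
  claw: [0.5,0.5,0.5,0.5,0.5,0.5,0.5,0.5]

```text
time: 20.65
tool_pos: [0.4815, -0.0582, 0.0734]
tool_rot: [0.105, 0.699, -0.699, -0.105]
ft_force: [-0.4, -0.1, 0.4]
grip_width: 0.668
```

Call:
play_rows:
  linear:
    - [0,0,-7]
    - [0,0,-7]
    - [0,0,-7]
    - [0,0,-7]
    - [0,0,-6]
    - [0,0,-5]
    - [0,0,-4]
    - [0,0,0]
  roll: [0,0,0,0,0,0,0,0]
  claw: [0.5,0.5,0.5,0.5,0.5,0.5,0.5,0.5]

```text
time: 21.45
tool_pos: [0.481, -0.0583, 0.0297]
tool_rot: [-0.105, -0.699, 0.699, 0.105]
ft_force: [0.3, 0.4, -0.8]
grip_width: 0.666
```

Call:
play_rows:
  linear:
    - [0,0,-1]
    - [0,0,0]
    - [0,0,0]
    - [0,0,0]
    - [0,0,0]
    - [0,0,0]
    - [0,0,0]
    - [0,0,0]
  roll: [0,0,0,0,0,0,0,0]
  claw: [0.5,0.5,0.5,0.5,0.5,0.5,0.5,0.5]

```text
time: 22.25
tool_pos: [0.4814, -0.0582, 0.0293]
tool_rot: [-0.105, -0.699, 0.699, 0.105]
ft_force: [-0.7, -0.3, -0.0]
grip_width: 0.664
```

Call:
play_rows:
  linear:
    - [0,0,0]
    - [0,0,0]
    - [0,0,0]
    - [0,0,0]
    - [0,0,10]
    - [0,0,20]
    - [0,0,40]
    - [0,0,45]
  roll: [0,0,0,0,0,0,0,0]
  claw: [0.72,0.8,0.9,0.9,0.9,0.9,0.9,0.9]

```text
time: 23.05
tool_pos: [0.4804, -0.0584, 0.1455]
tool_rot: [-0.104, -0.699, 0.7, 0.106]
ft_force: [1.8, 0.1, 0.6]
grip_width: 0.899
```

Call:
play_rows:
  linear:
    - [5,22,5]
    - [8,40,0]
    - [9,45,0]
    - [9,45,0]
    - [9,45,0]
    - [9,45,0]
    - [8,38,0]
    - [3,18,0]
  roll: [0,0,0,0,0,0,0,0]
  claw: [0.9,0.9,0.9,0.9,0.9,0.9,0.9,0.9]

```text
time: 23.85
tool_pos: [0.5416, 0.2428, 0.1497]
tool_rot: [0.104, 0.7, -0.699, -0.104]
ft_force: [-0.2, -0.5, 0.5]
grip_width: 0.9
```

```bash
python3 - <<'E'
from h import *
s=cam("scene");t=cam("top"); print(ctrl.sense()["tool_pos"],wash(t))
for c in blobs(s,amin=50):
    M=cv2.moments(cv2.convexHull(c)); x,y=M["m10"]/M["m00"],M["m01"]/M["m00"]; P=toz(s,x,y,.006)*1000
    if 250<P[0]<730 and -330<P[1]<400: print(P.round(1),M["m00"])
a=cv2.resize(s["img"][130:240,185:345,::-1],(800,550),interpolation=cv2.INTER_CUBIC)
cv2.imwrite("pics/s5.png",a)
E
```

```text
[0.54143312 0.2418584  0.14933587] [([418.1, 311.2], 217.0), ([472.2, -315.6], 224.0), ([648.2, -151.6], 221.5), ([677.5, 148.1], 213.0), ([719.6, 3.2], 202.5)]
[ 644.4 -151.2    6. ] 258.5
[701.   10.3   6. ] 329.5
[674.5 148.4   6. ] 210.5
[ 421.7 -298.7    6. ] 322.5
[478.5 -57.7   6. ] 949.0
[543.9 237.8   6. ] 156.0
```

View pics/s5.png

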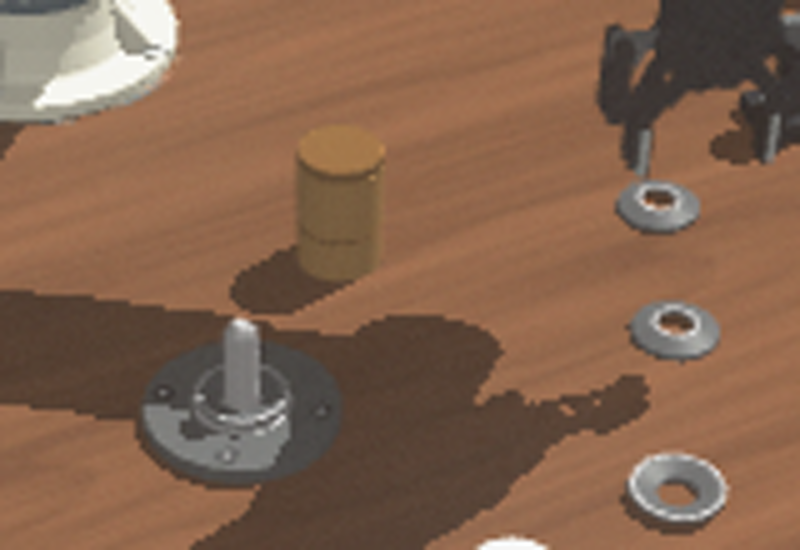

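Call:
play_rows:
  linear:
    - [1,-2,-20]
    - [0,0,-30]
    - [0,0,-30]
    - [0,0,-25]
    - [0,0,-15]
    - [0,0,-8]
    - [0,0,-3]
    - [0,0,0]
  roll: [0,0,0,0,0,0,0,0]
  claw: [0.9,0.9,0.9,0.9,0.9,0.9,0.9,0.9]

```text
time: 24.75
tool_pos: [0.5427, 0.2375, 0.0189]
tool_rot: [0.105, 0.699, -0.699, -0.105]
ft_force: [0.2, -0.7, -0.4]
grip_width: 0.903
```

Call:
play_rows:
  linear:
    - [0,0,-2]
    - [0,0,0]
    - [0,0,0]
    - [0,0,0]
    - [0,0,0]
    - [0,0,0]
    - [0,0,0]
    - [0,0,0]
  roll: [0,0,0,0,0,0,0,0]
  claw: [0.85,0.78,0.74,0.71,0.69,0.67,0.6,0.5]

```text
time: 25.55
tool_pos: [0.5453, 0.2371, 0.0231]
tool_rot: [0.106, 0.699, -0.699, -0.101]
ft_force: [-1.5, -10.2, 32.8]
grip_width: 0.508
```

Call:
play_rows:
  linear:
    - [0,0,4]
    - [0,0,5]
    - [0,0,5]
    - [0,0,0]
    - [0,0,0]
    - [0,0,0]
    - [0,0,0]
    - [0,0,0]
  roll: [0,0,0,0,0,0,0,0]
  claw: [0.5,0.5,0.5,0.9,0.9,0.9,0.9,0.9]

```text
time: 26.35
tool_pos: [0.5422, 0.2378, 0.03]
tool_rot: [-0.105, -0.699, 0.699, 0.105]
ft_force: [-1.1, 0.9, -0.3]
grip_width: 0.901
```

```bash
python3 - <<'E'
from h import *
s=cam("scene");t=cam("top"); print(ctrl.sense()["tool_pos"],ctrl.sense()["ft_force"])
for c in blobs(s,amin=50):
    M=cv2.moments(cv2.convexHull(c)); x,y=M["m10"]/M["m00"],M["m01"]/M["m00"]; P=toz(s,x,y,.006)*1000
    if 250<P[0]<730 and -330<P[1]<400: print(P.round(1),M["m00"],x,y)
a=cv2.resize(s["img"][150:230,270:370,::-1],(700,560),interpolation=cv2.INTER_CUBIC)
cv2.imwrite("pics/s6.png",a)
E
```

```text
[0.54229713 0.2377659  0.03012909] [ 0.52137733 -0.03216763  0.6352233 ]
[ 644.4 -151.4    6. ] 259.0 229.58815958815956 254.016731016731
[701.   10.3   6. ] 330.0 286.84343434343435 247.7292929292929
[674.5 148.4   6. ] 210.5 319.99445764053837 227.4085510688836
[ 421.6 -298.4    6. ] 325.5 156.04608294930875 224.14541730670763
[477.7 -57.8   6. ] 950.0 232.74052631578948 210.98719298245612
```

View pics/s6.png

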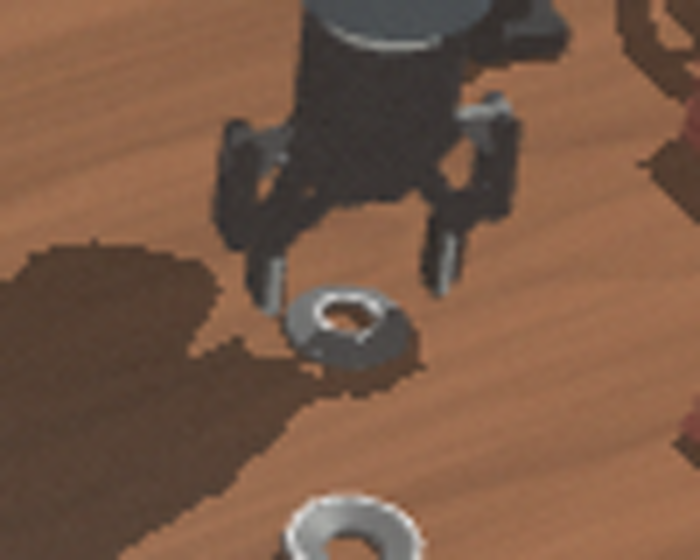

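Call:
play_rows:
  linear:
    - [5,0,0]
    - [0,0,-6]
    - [0,0,-5]
    - [0,0,-3]
    - [0,0,-2]
    - [0,0,-1]
    - [0,0,0]
    - [0,0,0]
  roll: [0,0,0,0,0,0,0,0]
  claw: [0.9,0.9,0.9,0.9,0.85,0.8,0.78,0.78]

```text
time: 27.25
tool_pos: [0.5474, 0.2379, 0.0134]
tool_rot: [0.105, 0.699, -0.699, -0.105]
ft_force: [0.3, 0.8, -1.3]
grip_width: 0.775
```

Call:
play_rows:
  linear:
    - [0,0,-1]
    - [0,0,0]
    - [0,0,0]
    - [0,0,0]
    - [0,0,0]
    - [0,0,0]
    - [0,0,0]
    - [0,0,0]
  roll: [0,0,0,0,0,0,0,0]
  claw: [0.76,0.74,0.72,0.7,0.69,0.68,0.68,0.68]

```text
time: 28.05
tool_pos: [0.5483, 0.2378, 0.0144]
tool_rot: [0.105, 0.699, -0.699, -0.104]
ft_force: [-2.7, -2.0, 10.5]
grip_width: 0.686
```

Call:
play_rows:
  linear:
    - [0,0,1]
    - [0,0,0]
    - [0,0,0]
    - [0,0,0]
    - [0,0,0]
    - [0,0,0]
    - [0,0,0]
    - [0,0,0]
  roll: [0,0,0,0,0,0,0,0]
  claw: [0.68,0.66,0.64,0.62,0.6,0.6,0.6,0.6]

```text
time: 28.85
tool_pos: [0.5482, 0.2379, 0.0149]
tool_rot: [0.105, 0.7, -0.699, -0.104]
ft_force: [-0.8, -1.6, 8.9]
grip_width: 0.664
```

Call:
play_rows:
  linear:
    - [0,0,3]
    - [0,0,7]
    - [0,0,15]
    - [0,0,20]
    - [0,0,25]
    - [0,0,25]
    - [0,0,15]
    - [0,0,0]
  roll: [0,0,0,0,0,0,0,0]
  claw: [0.5,0.5,0.5,0.5,0.5,0.5,0.5,0.5]

```text
time: 29.65
tool_pos: [0.5485, 0.2386, 0.1259]
tool_rot: [0.106, 0.7, -0.698, -0.104]
ft_force: [0.2, -0.3, -0.3]
grip_width: 0.663
```

Call:
play_rows:
  linear:
    - [-3,-12,0]
    - [-6,-25,0]
    - [-8,-35,0]
    - [-8,-35,0]
    - [-8,-35,0]
    - [-8,-35,0]
    - [-8,-35,0]
    - [-7,-30,0]
  roll: [0,0,0,0,0,0,0,0]
  claw: [0.5,0.5,0.5,0.5,0.5,0.5,0.5,0.5]

```text
time: 30.45
tool_pos: [0.4893, -0.0064, 0.1219]
tool_rot: [-0.104, -0.699, 0.7, 0.106]
ft_force: [1.2, 0.2, -1.0]
grip_width: 0.66
```

Call:
play_rows:
  linear:
    - [-6,-25,0]
    - [-3,-15,0]
    - [-2,-10,0]
    - [0,-4,0]
    - [0,0,0]
    - [0,0,0]
    - [0,0,0]
    - [0,0,0]
  roll: [0,0,0,0,0,0,0,0]
  claw: [0.5,0.5,0.5,0.5,0.5,0.5,0.5,0.5]

```text
time: 31.25
tool_pos: [0.4805, -0.0577, 0.1232]
tool_rot: [0.105, 0.699, -0.699, -0.105]
ft_force: [-0.8, -0.3, -0.8]
grip_width: 0.665
```

```bash
cat >> h.py <<'E'
def look(dz,y0=170,y1=204,h=.015):
    """mask print of held washer in scene; dz = crown height above washer bottom"""
    s=cam("scene"); p=ctrl.sense()["tool_pos"]; print(p.round(4),ctrl.sense()["grip_width"])
    print("pred bore",proj(s,(p[0],p[1],p[2]-h+dz)),"tip",proj(s,(.4814,-.0582,.078)))
    hsv=cv2.cvtColor(s["img"],cv2.COLOR_RGB2HSV); m=hsv[:,:,1]<75
    for y in range(y0,y1): print(y,''.join('#' if v else '.' for v in m[y,210:255]))
E
python3 -c "
from h import *
look(.009)"
```

```text
[ 0.4804 -0.0578  0.1232] 0.6644209009736148
pred bore (np.float64(232.5266754390409), np.float64(184.40469405970805)) tip (np.float64(232.7576661601549), np.float64(194.45817483885702))
170 ..####....#############.###...#############..
171 ..####....########............#############..
172 ..####...########..............############..
173 ...##############..............############..
174 ...##############...............##########...
175 ...############.................######..#....
176 ...############.................#####........
177 ....##########..................#####........
178 ....##########..................####.........
179 .........#####.....#######......####.........
180 .........#####..#############...#####........
181 .........#####..####################.........
182 .........###########.....###########.........
183 .........##########.......###########........
184 ..........#########.......##########.........
185 ..........##########.....##########..........
186 ..........#########################..........
187 ...........########################..........
188 ............####################.............
189 ............##.################..............
190 ................##############...............
191 ...................#########.................
192 .............................................
193 .............................................
194 .....................####....................
195 ....................#######..................
196 ....................#######..................
197 ....................#######..................
198 .................#############...............
199 ..............###################............
200 ............########################.........
201 ..........###########################........
202 ........###############################......
203 .......#################################.....
```

Call:
play_rows:
  linear:
    - [4,-1,0]
    - [0,0,-8]
    - [0,0,-8]
    - [0,0,-8]
    - [0,0,-6]
    - [0,0,-5]
    - [0,0,0]
    - [0,0,0]
  roll: [0,0,0,0,0,0,0,0]
  claw: [0.5,0.5,0.5,0.5,0.5,0.5,0.5,0.5]

```text
time: 32.1
tool_pos: [0.4845, -0.0592, 0.0883]
tool_rot: [-0.105, -0.699, 0.699, 0.105]
ft_force: [-0.8, 0.3, -0.7]
grip_width: 0.659
```

Call:
play_rows:
  linear:
    - [0,0,-2]
    - [0,0,-2]
    - [0,0,-2]
    - [0,0,-2]
    - [0,0,-2]
    - [0,0,0]
    - [0,0,0]
    - [0,0,0]
  roll: [0,0,0,0,0,0,0,0]
  claw: [0.5,0.5,0.5,0.5,0.5,0.5,0.5,0.5]

```text
time: 32.9
tool_pos: [0.4844, -0.0592, 0.0784]
tool_rot: [-0.105, -0.699, 0.699, 0.105]
ft_force: [0.7, 0.8, -1.0]
grip_width: 0.663
```

Call:
play_rows:
  linear:
    - [0,0,-3]
    - [0,0,-4]
    - [0,0,-6]
    - [0,0,-6]
    - [0,0,-6]
    - [0,0,-6]
    - [0,0,-5]
    - [0,0,0]
  roll: [0,0,0,0,0,0,0,0]
  claw: [0.5,0.5,0.5,0.5,0.5,0.5,0.5,0.5]

```text
time: 33.7
tool_pos: [0.484, -0.0593, 0.0415]
tool_rot: [-0.104, -0.699, 0.699, 0.105]
ft_force: [-0.1, -0.7, -0.5]
grip_width: 0.662
```

Call:
play_rows:
  linear:
    - [0,0,-2]
    - [0,0,-1]
    - [0,0,-1]
    - [0,0,0]
    - [0,0,0]
    - [0,0,0]
    - [0,0,0]
    - [0,0,0]
  roll: [0,0,0,0,0,0,0,0]
  claw: [0.5,0.5,0.5,0.5,0.5,0.5,0.5,0.5]

```text
time: 34.5
tool_pos: [0.4844, -0.0592, 0.0383]
tool_rot: [0.105, 0.699, -0.699, -0.105]
ft_force: [0.7, -0.2, -0.9]
grip_width: 0.654
```

Call:
play_rows:
  linear:
    - [0,0,-1]
    - [0,0,0]
    - [0,0,0]
    - [0,0,0]
    - [0,0,0]
    - [0,0,0]
    - [0,0,10]
    - [0,0,20]
  roll: [0,0,0,0,0,0,0,0]
  claw: [0.5,0.5,0.72,0.8,0.9,0.9,0.9,0.9]

```text
time: 35.3
tool_pos: [0.4833, -0.0593, 0.067]
tool_rot: [-0.104, -0.699, 0.7, 0.106]
ft_force: [-0.2, -0.2, 1.0]
grip_width: 0.901
```

Call:
play_rows:
  linear:
    - [0,0,40]
    - [0,0,30]
    - [10,12,10]
    - [20,22,0]
    - [30,33,0]
    - [35,37,0]
    - [35,37,0]
    - [30,32,0]
  roll: [0,0,0,0,0,0,0,0]
  claw: [0.9,0.9,0.9,0.9,0.9,0.9,0.9,0.9]

```text
time: 36.1
tool_pos: [0.6444, 0.1142, 0.1481]
tool_rot: [0.105, 0.699, -0.699, -0.104]
ft_force: [1.1, 0.1, 0.5]
grip_width: 0.896
```

```bash
cat >> h.py <<'E'
def sw():
    s=cam("scene")
    for c in blobs(s,amin=50):
        M=cv2.moments(cv2.convexHull(c)); x,y=M["m10"]/M["m00"],M["m01"]/M["m00"]; P=toz(s,x,y,.006)*1000
        if 250<P[0]<730 and -330<P[1]<400: print(P.round(1),M["m00"],round(x,1),round(y,1))
    return s
E
python3 - <<'E'
from h import *
s=sw();t=cam("top"); print(ctrl.sense()["tool_pos"],ctrl.sense()["qpos"].round(2),jaw(),wash(t))
cv2.imwrite("pics/s7.png",cv2.resize(s["img"][170:240,195:275,::-1],(640,560),interpolation=cv2.INTER_CUBIC))
E
```

```text
[ 644.5 -151.     6. ] 258.5 229.7 254.0
[701.4  10.7   6. ] 333.5 287.0 247.8
[674.3 148.7   6. ] 208.0 320.0 227.3
[ 421.  -298.4    6. ] 332.0 156.0 224.0
[478.5 -58.1   6. ] 935.5 232.8 211.2
[0.64527868 0.11609428 0.14597284] [ 0.42  0.51  0.22 -0.   -1.28  0.86] -106.89031120088566 [([472.2, -315.6], 224.0), ([648.0, -151.1], 217.5), ([719.0, 3.3], 206.0)]
```

Call:
play_rows:
  linear:
    - [20,20,0]
    - [11,12,0]
    - [0,0,-20]
    - [0,0,-30]
    - [0,0,-30]
    - [0,0,-25]
    - [0,0,-10]
    - [0,0,-5]
  roll: [0,0,0,0,0,0,0,0]
  claw: [0.9,0.9,0.9,0.9,0.9,0.9,0.9,0.9]

```text
time: 37.0
tool_pos: [0.6738, 0.1441, 0.0271]
tool_rot: [-0.105, -0.699, 0.7, 0.105]
ft_force: [0.2, -0.2, 0.7]
grip_width: 0.903
```

Call:
play_rows:
  linear:
    - [0,0,-5]
    - [0,0,-5]
    - [0,0,0]
    - [0,0,0]
    - [0,0,0]
    - [0,0,0]
    - [0,0,0]
    - [0,0,0]
  roll: [0,0,0,0,0,0,0,0]
  claw: [0.9,0.85,0.8,0.78,0.78,0.78,0.78,0.78]

```text
time: 37.8
tool_pos: [0.6743, 0.1445, 0.0175]
tool_rot: [0.105, 0.699, -0.699, -0.105]
ft_force: [0.6, 0.5, 0.5]
grip_width: 0.779
```

Call:
play_rows:
  linear:
    - [1,3,-1]
    - [0,0,-1]
    - [0,0,-1]
    - [0,0,0]
    - [0,0,0]
    - [0,0,0]
    - [0,0,0]
    - [0,0,0]
  roll: [0,0,0,0,0,0,0,0]
  claw: [0.78,0.78,0.76,0.74,0.72,0.7,0.68,0.65]

```text
time: 38.6
tool_pos: [0.6753, 0.1474, 0.0153]
tool_rot: [0.105, 0.699, -0.699, -0.105]
ft_force: [-1.4, 0.1, 5.4]
grip_width: 0.667
```

Call:
play_rows:
  linear:
    - [0,0,0]
    - [0,0,0]
    - [0,0,0]
    - [0,0,0]
    - [0,0,0]
    - [0,0,0]
    - [0,0,0]
    - [0,0,0]
  roll: [0,0,0,0,0,0,0,0]
  claw: [0.63,0.6,0.6,0.72,0.8,0.85,0.9,0.9]

```text
time: 39.4
tool_pos: [0.675, 0.1474, 0.014]
tool_rot: [-0.105, -0.699, 0.699, 0.105]
ft_force: [-0.0, 1.0, -0.1]
grip_width: 0.898
```

Call:
play_rows:
  linear:
    - [0,0,2]
    - [0,0,0]
    - [0,0,0]
    - [0,0,0]
    - [0,0,0]
    - [0,0,0]
    - [0,0,0]
    - [0,0,0]
  roll: [-8,-8,-8,-8,-8,-8,-8,-8]
  claw: [0.9,0.9,0.9,0.9,0.9,0.9,0.9,0.9]

```text
time: 40.2
tool_pos: [0.675, 0.1474, 0.0161]
tool_rot: [-0.461, -0.536, 0.536, 0.461]
ft_force: [-0.2, -0.3, -0.9]
grip_width: 0.901
```

Call:
play_rows:
  linear:
    - [0,0,0]
    - [0,0,0]
    - [0,0,0]
    - [0,0,0]
    - [0,0,-1]
    - [0,0,0]
    - [0,0,0]
    - [0,0,0]
  roll: [-8,-8,-8,-2,0,0,0,0]
  claw: [0.9,0.9,0.9,0.9,0.85,0.8,0.75,0.72]

```text
time: 41.0
tool_pos: [0.6751, 0.1474, 0.0154]
tool_rot: [0.569, 0.42, -0.42, -0.568]
ft_force: [-0.2, -0.6, 0.1]
grip_width: 0.719
```

Call:
play_rows:
  linear:
    - [0,0,0]
    - [0,0,0]
    - [0,0,0]
    - [0,0,0]
    - [0,0,0]
    - [0,0,0]
    - [0,0,0]
    - [0,0,0]
  roll: [0,0,0,0,0,0,0,0]
  claw: [0.7,0.68,0.66,0.64,0.62,0.6,0.55,0.5]

```text
time: 41.8
tool_pos: [0.6752, 0.1474, 0.0165]
tool_rot: [0.569, 0.421, -0.42, -0.568]
ft_force: [-3.6, -0.5, 6.7]
grip_width: 0.666
```

Call:
play_rows:
  linear:
    - [0,0,3]
    - [0,0,7]
    - [0,0,15]
    - [0,0,20]
    - [0,0,25]
    - [0,0,25]
    - [0,0,15]
    - [0,0,0]
  roll: [0,0,0,0,0,0,0,0]
  claw: [0.5,0.5,0.5,0.5,0.5,0.5,0.5,0.5]

```text
time: 42.6
tool_pos: [0.6766, 0.1478, 0.1284]
tool_rot: [0.569, 0.422, -0.418, -0.568]
ft_force: [0.7, -0.5, -0.3]
grip_width: 0.665
```

Call:
play_rows:
  linear:
    - [-8,-8,0]
    - [-16,-17,0]
    - [-24,-25,0]
    - [-24,-25,0]
    - [-24,-25,0]
    - [-24,-26,0]
    - [-24,-26,0]
    - [-20,-22,0]
  roll: [0,0,0,0,0,0,0,0]
  claw: [0.5,0.5,0.5,0.5,0.5,0.5,0.5,0.5]

```text
time: 43.4
tool_pos: [0.5089, -0.0277, 0.1241]
tool_rot: [-0.568, -0.42, 0.421, 0.569]
ft_force: [0.4, 0.4, -0.2]
grip_width: 0.664
```

Call:
play_rows:
  linear:
    - [-16,-17,0]
    - [-9,-10,0]
    - [-4,-4,0]
    - [0,0,0]
    - [0,0,0]
    - [0,0,0]
    - [0,0,0]
    - [0,0,0]
  roll: [0,0,0,0,0,0,0,0]
  claw: [0.5,0.5,0.5,0.5,0.5,0.5,0.5,0.5]

```text
time: 44.2
tool_pos: [0.4823, -0.0572, 0.1252]
tool_rot: [-0.569, -0.42, 0.42, 0.569]
ft_force: [0.0, 0.1, -0.3]
grip_width: 0.667
```

```bash
python3 -c "
from h import *
look(.009,h=.016)"
```

```text
[ 0.4823 -0.0573  0.1252] 0.662322093953073
pred bore (np.float64(232.92735537172243), np.float64(184.43387380015102)) tip (np.float64(232.7576661601549), np.float64(194.45817483885702))
170 ..................############...............
171 ..................#############..............
172 ..................#############..............
173 ..................#############..............
174 ..................############...............
175 ..................#############..............
176 ..................#############..............
177 ..................#############..............
178 ..................#############..............
179 ..................############...............
180 .................##############..............
181 ...............#################.............
182 ...............##################............
183 ..............###################............
184 ..............####################...........
185 ..............######.#############...........
186 ..............#####..############............
187 ..............######.############............
188 ...............#################.............
189 ................################.............
190 .................#############...............
191 ...................##########................
192 .....................########................
193 ......................#####..................
194 .....................####....................
195 .....................######..................
196 ....................#######..................
197 ....................#######..................
198 ..................############...............
199 ..............###################............
200 ............########################.........
201 ..........###########################........
202 ........###############################......
203 .......#################################.....
```

Call:
play_rows:
  linear:
    - [-1,-1,0]
    - [0,0,-8]
    - [0,0,-8]
    - [0,0,-8]
    - [0,0,-6]
    - [0,0,-4]
    - [0,0,-3]
    - [0,0,0]
  roll: [0,0,0,0,0,0,0,0]
  claw: [0.5,0.5,0.5,0.5,0.5,0.5,0.5,0.5]

```text
time: 45.05
tool_pos: [0.4809, -0.0586, 0.0879]
tool_rot: [-0.569, -0.42, 0.42, 0.569]
ft_force: [-0.1, 0.0, 0.3]
grip_width: 0.666
```

Call:
play_rows:
  linear:
    - [0,0,-2]
    - [0,0,-2]
    - [0,0,-2]
    - [0,0,-2]
    - [0,0,-2]
    - [0,0,0]
    - [0,0,0]
    - [0,0,0]
  roll: [0,0,0,0,0,0,0,0]
  claw: [0.5,0.5,0.5,0.5,0.5,0.5,0.5,0.5]

```text
time: 45.85
tool_pos: [0.4812, -0.0585, 0.0784]
tool_rot: [0.569, 0.42, -0.42, -0.569]
ft_force: [1.1, 0.4, -1.0]
grip_width: 0.663
```

Call:
play_rows:
  linear:
    - [0,0,-5]
    - [0,0,-6]
    - [0,0,-6]
    - [0,0,-6]
    - [0,0,-4]
    - [0,0,-3]
    - [0,0,-1]
    - [0,0,0]
  roll: [0,0,0,0,0,0,0,0]
  claw: [0.5,0.5,0.5,0.5,0.5,0.5,0.5,0.5]

```text
time: 46.65
tool_pos: [0.4811, -0.0586, 0.0472]
tool_rot: [-0.569, -0.42, 0.42, 0.569]
ft_force: [-0.5, -0.3, -0.8]
grip_width: 0.664
```

Call:
play_rows:
  linear:
    - [0,0,0]
    - [0,0,0]
    - [0,0,0]
    - [0,0,0]
    - [0,0,10]
    - [0,0,20]
    - [0,0,40]
    - [0,0,30]
  roll: [0,0,0,0,0,0,0,0]
  claw: [0.72,0.8,0.9,0.9,0.9,0.9,0.9,0.9]

```text
time: 47.45
tool_pos: [0.4815, -0.0587, 0.1501]
tool_rot: [0.569, 0.421, -0.42, -0.568]
ft_force: [0.8, -0.1, -0.9]
grip_width: 0.901
```

Call:
play_rows:
  linear:
    - [-4,22,0]
    - [-8,45,0]
    - [-8,48,0]
    - [-8,48,0]
    - [-8,48,0]
    - [-8,48,0]
    - [-8,48,0]
    - [-6,35,0]
  roll: [0,0,0,0,0,0,0,0]
  claw: [0.9,0.9,0.9,0.9,0.9,0.9,0.9,0.9]

```text
time: 48.25
tool_pos: [0.4224, 0.2862, 0.1483]
tool_rot: [-0.568, -0.421, 0.42, 0.568]
ft_force: [0.8, -0.0, -0.5]
grip_width: 0.901
```

```bash
python3 - <<'E'
from h import *
s=sw();t=cam("top"); print(ctrl.sense()["tool_pos"],ctrl.sense()["qpos"].round(2),jaw(),wash(t))
cv2.imwrite("pics/s8.png",cv2.resize(s["img"][160:240,195:345,::-1],(800,427),interpolation=cv2.INTER_CUBIC))
E
```

```text
[ 644.4 -151.3    6. ] 258.0 229.6 254.0
[700.7  10.3   6. ] 328.0 286.8 247.6
[478.3 -57.7   6. ] 945.0 232.8 211.1
[420.8 308.5   6. ] 127.5 316.0 170.9
[0.42252915 0.28720902 0.14790189] [ 0.9   0.23 -0.19  0.   -1.15 -1.2 ] 163.17961167716717 [([449.8, -357.4], 237.0), ([648.4, -151.6], 220.0), ([719.6, 3.2], 202.5)]
```

View pics/s8.png

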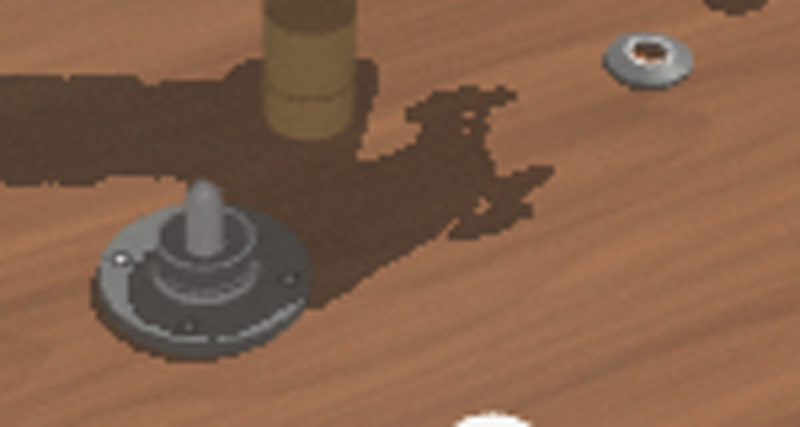

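Call:
play_rows:
  linear:
    - [-2,10,-10]
    - [-2,12,-25]
    - [0,0,-30]
    - [0,0,-30]
    - [0,0,-20]
    - [0,0,-10]
    - [0,0,-5]
    - [0,0,0]
  roll: [0,0,0,0,0,0,0,0]
  claw: [0.9,0.9,0.9,0.9,0.9,0.9,0.9,0.9]

```text
time: 49.15
tool_pos: [0.4193, 0.3052, 0.0174]
tool_rot: [0.569, 0.42, -0.42, -0.569]
ft_force: [0.2, -0.5, -0.0]
grip_width: 0.903
```

Call:
play_rows:
  linear:
    - [0,4,-2]
    - [0,0,-1]
    - [0,0,0]
    - [0,0,0]
    - [0,0,0]
    - [0,0,0]
    - [0,0,0]
    - [0,0,0]
  roll: [0,0,0,0,0,0,0,0]
  claw: [0.9,0.85,0.8,0.77,0.74,0.72,0.7,0.68]

```text
time: 49.95
tool_pos: [0.4192, 0.3096, 0.0153]
tool_rot: [0.569, 0.421, -0.42, -0.568]
ft_force: [-3.3, -0.7, 8.0]
grip_width: 0.684
```

Call:
play_rows:
  linear:
    - [0,0,0]
    - [0,0,0]
    - [0,0,0]
    - [0,0,0]
    - [0,0,0]
    - [0,0,0]
    - [0,0,0]
    - [0,0,0]
  roll: [0,0,0,0,0,0,0,0]
  claw: [0.66,0.65,0.64,0.63,0.62,0.62,0.62,0.62]

```text
time: 50.75
tool_pos: [0.4191, 0.3096, 0.0158]
tool_rot: [0.568, 0.421, -0.42, -0.568]
ft_force: [-5.6, -1.6, 14.0]
grip_width: 0.661
```

Gripped. Open, roll +90, regrip for centring on both axes.

Call:
play_rows:
  linear:
    - [0,0,0]
    - [0,0,0]
    - [0,0,0]
    - [0,0,0]
    - [0,0,2]
    - [0,0,0]
    - [0,0,0]
    - [0,0,0]
  roll: [0,0,0,0,8,8,8,8]
  claw: [0.72,0.8,0.85,0.9,0.9,0.9,0.9,0.9]

```text
time: 51.55
tool_pos: [0.4191, 0.3093, 0.0161]
tool_rot: [-0.429, -0.562, 0.562, 0.429]
ft_force: [0.1, 0.2, -0.3]
grip_width: 0.899
```

Call:
play_rows:
  linear:
    - [0,0,0]
    - [0,0,0]
    - [0,0,0]
    - [0,0,0]
    - [0,0,0]
    - [0,0,0]
    - [0,0,0]
    - [0,0,-2]
  roll: [8,8,8,8,8,8,8,2]
  claw: [0.9,0.9,0.9,0.9,0.9,0.9,0.9,0.85]

```text
time: 52.35
tool_pos: [0.4192, 0.3095, 0.0142]
tool_rot: [-0.103, -0.7, 0.7, 0.103]
ft_force: [0.8, 0.8, 0.0]
grip_width: 0.85
```

Call:
play_rows:
  linear:
    - [0,0,0]
    - [0,0,0]
    - [0,0,0]
    - [0,0,0]
    - [0,0,0]
    - [0,0,0]
    - [0,0,0]
    - [0,0,0]
  roll: [0,0,0,0,0,0,0,0]
  claw: [0.8,0.76,0.73,0.7,0.68,0.66,0.64,0.62]

```text
time: 53.15
tool_pos: [0.4193, 0.3098, 0.0157]
tool_rot: [0.105, 0.7, -0.699, -0.104]
ft_force: [-3.5, -0.3, 10.9]
grip_width: 0.664
```

Call:
play_rows:
  linear:
    - [0,0,0]
    - [0,0,0]
    - [0,0,0]
    - [0,0,0]
    - [0,0,0]
    - [0,0,0]
    - [0,0,0]
    - [0,0,0]
  roll: [0,0,0,0,0,0,0,0]
  claw: [0.6,0.58,0.56,0.54,0.52,0.5,0.5,0.5]

```text
time: 53.95
tool_pos: [0.4193, 0.3098, 0.0157]
tool_rot: [0.105, 0.7, -0.699, -0.104]
ft_force: [-2.8, -1.5, 11.4]
grip_width: 0.66
```

Call:
play_rows:
  linear:
    - [0,0,3]
    - [0,0,7]
    - [0,0,15]
    - [0,0,20]
    - [0,0,25]
    - [0,0,25]
    - [0,0,15]
    - [0,0,0]
  roll: [0,0,0,0,0,0,0,0]
  claw: [0.5,0.5,0.5,0.5,0.5,0.5,0.5,0.5]

```text
time: 54.75
tool_pos: [0.4201, 0.3104, 0.1267]
tool_rot: [0.106, 0.701, -0.698, -0.104]
ft_force: [0.8, -0.3, -0.6]
grip_width: 0.663
```

Call:
play_rows:
  linear:
    - [2,-12,0]
    - [4,-25,0]
    - [6,-35,0]
    - [6,-35,0]
    - [6,-35,0]
    - [6,-35,0]
    - [6,-35,0]
    - [6,-35,0]
  roll: [0,0,0,0,0,0,0,0]
  claw: [0.5,0.5,0.5,0.5,0.5,0.5,0.5,0.5]

```text
time: 55.55
tool_pos: [0.4599, 0.0601, 0.123]
tool_rot: [-0.104, -0.699, 0.7, 0.106]
ft_force: [0.9, 0.7, -0.5]
grip_width: 0.659
```

Call:
play_rows:
  linear:
    - [6,-35,0]
    - [6,-33,0]
    - [5,-28,0]
    - [2,-15,0]
    - [1,-8,0]
    - [0,0,0]
    - [0,0,0]
    - [0,0,0]
  roll: [0,0,0,0,0,0,0,0]
  claw: [0.5,0.5,0.5,0.5,0.5,0.5,0.5,0.5]

```text
time: 56.35
tool_pos: [0.4809, -0.0559, 0.1241]
tool_rot: [0.104, 0.699, -0.699, -0.105]
ft_force: [-0.1, 0.0, -0.5]
grip_width: 0.661
```

Call:
play_rows:
  linear:
    - [0.5,-2.5,0]
    - [0,0,-8]
    - [0,0,-8]
    - [0,0,-8]
    - [0,0,-6]
    - [0,0,-4]
    - [0,0,-2]
    - [0,0,0]
  roll: [0,0,0,0,0,0,0,0]
  claw: [0.5,0.5,0.5,0.5,0.5,0.5,0.5,0.5]

```text
time: 57.15
tool_pos: [0.4815, -0.0591, 0.0881]
tool_rot: [-0.105, -0.699, 0.699, 0.105]
ft_force: [0.2, 0.9, -0.5]
grip_width: 0.656
```

Call:
play_rows:
  linear:
    - [0,0,-2]
    - [0,0,-2]
    - [0,0,-2]
    - [0,0,-2]
    - [0,0,-2]
    - [0,0,0]
    - [0,0,0]
    - [0,0,0]
  roll: [0,0,0,0,0,0,0,0]
  claw: [0.5,0.5,0.5,0.5,0.5,0.5,0.5,0.5]

```text
time: 57.95
tool_pos: [0.4817, -0.0591, 0.0784]
tool_rot: [0.105, 0.699, -0.699, -0.105]
ft_force: [0.1, -0.7, -1.3]
grip_width: 0.655
```

Call:
play_rows:
  linear:
    - [0,0,-5]
    - [0,0,-5]
    - [0,0,-5]
    - [0,0,-4]
    - [0,0,-2]
    - [0,0,-1]
    - [0,0,0]
    - [0,0,0]
  roll: [0,0,0,0,0,0,0,0]
  claw: [0.5,0.5,0.5,0.5,0.5,0.5,0.5,0.5]

```text
time: 58.75
tool_pos: [0.4817, -0.059, 0.0564]
tool_rot: [0.105, 0.699, -0.699, -0.105]
ft_force: [-0.0, 0.4, -1.3]
grip_width: 0.655
```

Call:
play_rows:
  linear:
    - [0,0,0]
    - [0,0,0]
    - [0,0,0]
    - [0,0,0]
    - [0,0,10]
    - [0,0,20]
    - [0,0,35]
    - [0,0,30]
  roll: [0,0,0,0,0,0,0,0]
  claw: [0.72,0.8,0.9,0.9,0.9,0.9,0.9,0.9]

```text
time: 59.55
tool_pos: [0.4817, -0.0592, 0.1535]
tool_rot: [-0.105, -0.699, 0.699, 0.104]
ft_force: [-1.0, 0.2, 0.6]
grip_width: 0.902
```

Call:
play_rows:
  linear:
    - [15,-8,0]
    - [30,-17,0]
    - [35,-20,0]
    - [35,-20,0]
    - [30,-17,0]
    - [15,-8,0]
    - [5,-3,0]
    - [0,0,0]
  roll: [0,0,0,0,0,0,0,0]
  claw: [0.9,0.9,0.9,0.9,0.9,0.9,0.9,0.9]

```text
time: 60.35
tool_pos: [0.6466, -0.1523, 0.1512]
tool_rot: [-0.105, -0.699, 0.699, 0.105]
ft_force: [-0.3, 0.3, -0.6]
grip_width: 0.903
```

```bash
python3 - <<'E'
from h import *
s=sw();t=cam("top"); print(ctrl.sense()["tool_pos"],ctrl.sense()["qpos"].round(2),jaw(),wash(t))
b=cv2.resize(t["img"][180:245,330:400,::-1],(400,371),interpolation=cv2.INTER_CUBIC)
a=cv2.resize(s["img"][180:250,130:270,::-1],(800,400),interpolation=cv2.INTER_CUBIC)
cv2.imwrite("pics/s9a.png",a);cv2.imwrite("pics/s9b.png",b)
cv2.imwrite("pics/s9.png",np.vstack([cv2.resize(a,(600,300)),np.hstack([cv2.resize(b,(320,298)),np.zeros((298,280,3),np.uint8)])]))
E
```

```text
[ 644.6 -151.2    6. ] 260.0 229.7 254.0
[701.   10.3   6. ] 329.5 286.8 247.7
[ 0.64599698 -0.1516433   0.15176551] [ 0.    0.52  0.25 -0.   -1.31  1.27] -107.04705535779821 [([449.2, -357.0], 241.5), ([648.4, -151.6], 220.0)]
```

View pics/s9.png

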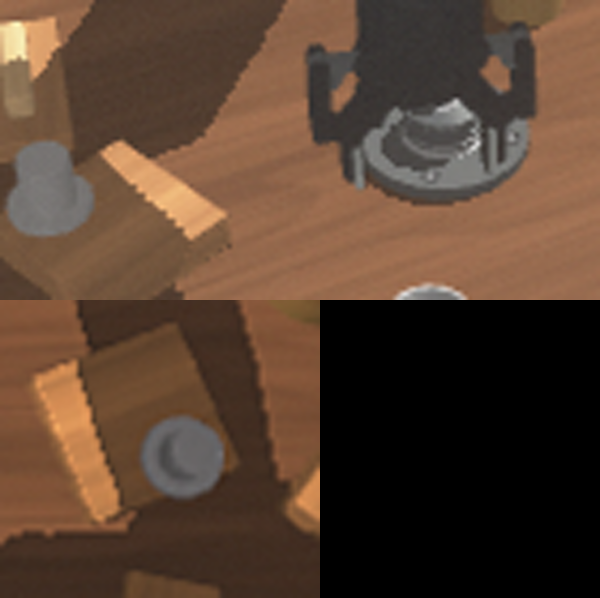

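Call:
play_rows:
  linear:
    - [0,0,-15]
    - [0,0,-25]
    - [0,0,-30]
    - [0,0,-30]
    - [0,0,-20]
    - [0,0,-10]
    - [0,0,-5]
    - [0,0,0]
  roll: [0,0,0,0,0,0,0,0]
  claw: [0.9,0.9,0.9,0.9,0.9,0.9,0.9,0.9]

```text
time: 61.25
tool_pos: [0.6466, -0.1518, 0.0169]
tool_rot: [-0.105, -0.699, 0.699, 0.105]
ft_force: [-0.7, -0.1, 0.6]
grip_width: 0.9
```

Call:
play_rows:
  linear:
    - [0,0,-1]
    - [0,0,-1]
    - [0,0,0]
    - [0,0,0]
    - [0,0,0]
    - [0,0,0]
    - [0,0,0]
    - [0,0,0]
  roll: [0,0,0,0,0,0,0,0]
  claw: [0.9,0.85,0.8,0.77,0.74,0.72,0.7,0.68]

```text
time: 62.05
tool_pos: [0.6468, -0.152, 0.0153]
tool_rot: [-0.105, -0.699, 0.699, 0.104]
ft_force: [-2.2, 0.6, 6.6]
grip_width: 0.687
```

Call:
play_rows:
  linear:
    - [0,0,0]
    - [0,0,0]
    - [0,0,0]
    - [0,0,0]
    - [0,0,0]
    - [0,0,0]
    - [0,0,0]
    - [0,0,0]
  roll: [0,0,0,0,0,0,0,0]
  claw: [0.66,0.64,0.62,0.62,0.72,0.8,0.85,0.9]

```text
time: 62.85
tool_pos: [0.6463, -0.1521, 0.0138]
tool_rot: [-0.105, -0.699, 0.699, 0.105]
ft_force: [0.4, -0.1, 0.7]
grip_width: 0.899
```

Call:
play_rows:
  linear:
    - [0,0,2]
    - [0,0,0]
    - [0,0,0]
    - [0,0,0]
    - [0,0,0]
    - [0,0,0]
    - [0,0,0]
    - [0,0,0]
  roll: [0,-8,-8,-8,-8,-8,-8,-8]
  claw: [0.9,0.9,0.9,0.9,0.9,0.9,0.9,0.9]

```text
time: 63.65
tool_pos: [0.6466, -0.1521, 0.0163]
tool_rot: [-0.423, -0.567, 0.567, 0.423]
ft_force: [1.0, 0.0, -0.0]
grip_width: 0.901
```

Call:
play_rows:
  linear:
    - [0,0,0]
    - [0,0,0]
    - [0,0,0]
    - [0,0,0]
    - [0,0,0]
    - [0,0,-1]
    - [0,0,0]
    - [0,0,0]
  roll: [-8,-8,-8,-8,-2,0,0,0]
  claw: [0.9,0.9,0.9,0.9,0.9,0.85,0.8,0.76]

```text
time: 64.45
tool_pos: [0.6465, -0.1521, 0.0152]
tool_rot: [-0.568, -0.42, 0.421, 0.568]
ft_force: [0.1, 0.1, 0.5]
grip_width: 0.758
```

Call:
play_rows:
  linear:
    - [0,0,0]
    - [0,0,0]
    - [0,0,0]
    - [0,0,0]
    - [0,0,0]
    - [0,0,0]
    - [0,0,0]
    - [0,0,0]
  roll: [0,0,0,0,0,0,0,0]
  claw: [0.73,0.7,0.68,0.66,0.64,0.62,0.55,0.5]

```text
time: 65.25
tool_pos: [0.6466, -0.1521, 0.0165]
tool_rot: [0.569, 0.421, -0.42, -0.568]
ft_force: [-3.5, 1.2, 7.6]
grip_width: 0.667
```

Call:
play_rows:
  linear:
    - [0,0,3]
    - [0,0,7]
    - [0,0,15]
    - [0,0,20]
    - [0,0,25]
    - [0,0,25]
    - [0,0,15]
    - [0,0,0]
  roll: [0,0,0,0,0,0,0,0]
  claw: [0.5,0.5,0.5,0.5,0.5,0.5,0.5,0.5]

```text
time: 66.05
tool_pos: [0.6482, -0.1523, 0.1284]
tool_rot: [0.57, 0.422, -0.419, -0.567]
ft_force: [1.0, 0.6, -0.7]
grip_width: 0.665
```

Call:
play_rows:
  linear:
    - [-10,6,0]
    - [-20,11,0]
    - [-28,16,0]
    - [-30,17,0]
    - [-30,17,0]
    - [-25,14,0]
    - [-14,8,0]
    - [-8,5,0]
  roll: [0,0,0,0,0,0,0,0]
  claw: [0.5,0.5,0.5,0.5,0.5,0.5,0.5,0.5]

```text
time: 66.85
tool_pos: [0.4799, -0.0575, 0.1245]
tool_rot: [-0.568, -0.42, 0.421, 0.569]
ft_force: [0.8, -0.6, -0.7]
grip_width: 0.664
```

Call:
play_rows:
  linear:
    - [0,0,0]
    - [0,0,0]
    - [0,0,0]
    - [0,0,0]
    - [0,0,0]
    - [0,0,0]
    - [0,0,0]
    - [0,0,0]
  roll: [0,0,0,0,0,0,0,0]
  claw: [0.5,0.5,0.5,0.5,0.5,0.5,0.5,0.5]

```text
time: 67.65
tool_pos: [0.4816, -0.0581, 0.1253]
tool_rot: [0.569, 0.42, -0.42, -0.569]
ft_force: [-0.3, -0.8, -0.8]
grip_width: 0.664
```

Call:
play_rows:
  linear:
    - [0,-0.5,-6]
    - [0,0,-8]
    - [0,0,-8]
    - [0,0,-6]
    - [0,0,-4]
    - [0,0,-3]
    - [0,0,-2]
    - [0,0,0]
  roll: [0,0,0,0,0,0,0,0]
  claw: [0.5,0.5,0.5,0.5,0.5,0.5,0.5,0.5]

```text
time: 68.45
tool_pos: [0.4815, -0.0586, 0.0881]
tool_rot: [-0.569, -0.42, 0.42, 0.569]
ft_force: [-0.3, -1.0, -1.0]
grip_width: 0.663
```

Call:
play_rows:
  linear:
    - [0,0,-2]
    - [0,0,-2]
    - [0,0,-2]
    - [0,0,-2]
    - [0,0,-2]
    - [0,0,0]
    - [0,0,0]
    - [0,0,0]
  roll: [0,0,0,0,0,0,0,0]
  claw: [0.5,0.5,0.5,0.5,0.5,0.5,0.5,0.5]

```text
time: 69.25
tool_pos: [0.4817, -0.0586, 0.0784]
tool_rot: [0.569, 0.42, -0.42, -0.569]
ft_force: [-0.3, -0.3, -1.3]
grip_width: 0.662
```

Call:
play_rows:
  linear:
    - [0,0,-4]
    - [0,0,-4]
    - [0,0,-3]
    - [0,0,-2]
    - [0,0,0]
    - [0,0,0]
    - [0,0,0]
    - [0,0,0]
  roll: [0,0,0,0,0,0,0,0]
  claw: [0.5,0.5,0.5,0.5,0.5,0.5,0.5,0.5]

```text
time: 70.05
tool_pos: [0.4817, -0.0586, 0.0654]
tool_rot: [0.569, 0.42, -0.42, -0.569]
ft_force: [0.7, -0.5, -0.5]
grip_width: 0.665
```

Call:
play_rows:
  linear:
    - [0,0,0]
    - [0,0,0]
    - [0,0,0]
    - [0,0,0]
    - [0,0,10]
    - [0,0,20]
    - [0,0,35]
    - [0,0,35]
  roll: [0,0,0,0,0,0,0,0]
  claw: [0.72,0.8,0.9,0.9,0.9,0.9,0.9,0.9]

```text
time: 70.85
tool_pos: [0.4812, -0.0587, 0.167]
tool_rot: [-0.569, -0.42, 0.421, 0.569]
ft_force: [1.4, 0.3, -0.3]
grip_width: 0.899
```

Call:
play_rows:
  linear:
    - [20,20,20]
    - [40,30,0]
    - [40,30,0]
    - [20,20,0]
    - [0,0,0]
    - [0,0,0]
    - [0,0,0]
    - [0,0,0]
  roll: [0,0,0,0,0,0,0,0]
  claw: [0.9,0.9,0.9,0.9,0.9,0.9,0.9,0.9]

```text
time: 71.65
tool_pos: [0.6011, 0.0407, 0.186]
tool_rot: [0.569, 0.42, -0.42, -0.569]
ft_force: [0.0, -0.2, 0.1]
grip_width: 0.899
```

```bash
python3 - <<'E'
from h import *
s=sw();t=cam("top"); print(ctrl.sense()["tool_pos"],ctrl.sense()["qpos"].round(2),jaw(),wash(t))
for c in blobs(t):
    h=cv2.convexHull(c);P=toz(t,*h[0,0],.0)
    (x,y),r=cv2.minEnclosingCircle(h); M=cv2.moments(h)
    Q=toz(t,x,y,.037)*1000
    if 380<Q[0]<520 and Q[1]<-250: print("cap",x,y,r,Q,toz(t,M["m10"]/M["m00"],M["m01"]/M["m00"],.037)*1000)
# block outline: bright orange-brown mask vs shadows not reliable; bounding via first image crop
b=cv2.resize(t["img"][180:245,330:400,::-1],(400,371),interpolation=cv2.INTER_CUBIC)
a=cv2.resize(s["img"][175:250,200:270,::-1],(400,429),interpolation=cv2.INTER_CUBIC)
a2=cv2.resize(s["img"][195:260,120:190,::-1],(400,371),interpolation=cv2.INTER_CUBIC)
cv2.imwrite("pics/s10.png",np.vstack([np.hstack([cv2.resize(a,(400,371)),b]),np.hstack([a2,a2])])[:,:,:])
cv2.imwrite("pics/s10.png",np.hstack([cv2.resize(x,(266,248)) for x in(a,b,a2)]))
E
```

```text
[701.   10.3   6. ] 329.0 286.8 247.7
[476.5 -57.3   6. ] 964.5 232.7 210.7
[0.60118482 0.0408378  0.18592728] [ 0.33  0.38  0.13  0.   -1.31 -0.63] 162.90014728250165 [([449.8, -357.4], 237.0)]
cap 369.69512939453125 214.18902587890625 9.281317710876465 [ 444.37276223 -348.91606694   37.        ] [ 445.72401354 -348.77188741   37.        ]
cap 509.0 207.5 19.602394104003906 [ 456.90796477 -827.18964641   37.        ] [ 474.36421778 -823.61017612   37.        ]
```

View pics/s10.png

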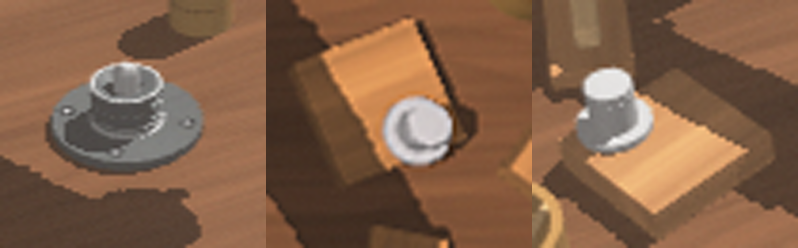

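```bash
python3 - <<'E'
from h import *
s=cam("scene");t=cam("top")
print(toz(s,139.3,216.6,.076)*1000)
# bright hub-top mask in scene
g=cv2.cvtColor(s["img"],cv2.COLOR_RGB2GRAY); hsv=cv2.cvtColor(s["img"],cv2.COLOR_RGB2HSV)
for d,(x0,y0,x1,y1),z in((s,(125,205,155,240),.076),(t,(355,200,388,228),.076)):
    g=cv2.cvtColor(d["img"],cv2.COLOR_RGB2GRAY); sub=d["img"][y0:y1,x0:x1].astype(int)
    sat=cv2.cvtColor(d["img"],cv2.COLOR_RGB2HSV)[y0:y1,x0:x1,1]
    print()
    for r,q in zip(g[y0:y1,x0:x1],sat): print(' '.join('%3d'%v if w<70 else '  .' for v,w in zip(r,q)))
# block corners from t
E
```

```text
[ 443.2630331  -349.03703306   76.        ]

  .   .   .   .   .   .   .   .   .   .   .   .   .   .   .   .   .   .   .   .   .   .   .   .   .   .   .   .   .   .
  .   .   .   .   .   .   .   .   .   .   .   .   .   .   .   .   .   .   .   .   .   .   .   .   .   .   .   .   .   .
  .   .   .   .   .   .   .   .   .   .   .   .   .   .   .   .   .   .   .   .   .   .   .   .   .   .   .   .   .   .
  .   .   .   .   .   .   .   .   .   .   .   .   .   .   .   .   .   .   .   .   .   .   .   .   .   .   .   .   .   .
  .   .   .   .   .   .   .   .   .   .   .   .   .   .   .   .   .   .   .   .   .   .   .   .   .   .   .   .   .   .
  .   .   .   .   .   .   .   .   .   .   .   .   .   .   .   .   .   .   .   .   .   .   .   .   .   .   .   .   .   .
  .   .   .   .   .   .   .   .   .   .   .   .   .   .   .   .   .   .   .   .   .   .   .   .   .   .   .   .   .   .
  .   .   .   .   .   .   .   .   .   .   .   .   .   .   .   .   .   .   .   .   .   .   .   .   .   .   .   .   .   .
  .   .   .   .   .   .   .   .   .   .   .   . 167 203 226 227 225 221 192   .   .   .   .   .
[... 6141 characters left out ...]
   .   .   .   .   .   .   .   .   .   .
  .   .   .   .   .   .   .   .   .   .   .   .   .   .   .   .   .   .   .   .   .   .   .   .   .   .   .   .   .   .   .   .   .
  .   .   .   .   .   .   .   .   .   .   .   .   .   .   .   .   .   .   .   .   .   .   .   .   .   .   .   .   .   .   .   .   .
  .   .   .   .   .   .   .   .   .   .   .   .   .   .   .   .   .   .   .   .   .   .   .   .   .   .   .   .   .   .   .   .   .
  .   .   .   .   .   .   .   .   .   .   .   .   .   .   .   .   .   .   .   .   .   .   .   .   .   .   .   .   .   .   .   .   .
  .   .   .   .   .   .   .   .   .   .   .   .   .   .   .   .   .   .   .   .   .   .   .   .   .   .   .   .   .   .   .   .   .
```

Call:
play_rows:
  linear:
    - [-8,-20,0]
    - [-16,-40,0]
    - [-18,-45,0]
    - [-18,-45,0]
    - [-18,-45,0]
    - [-18,-45,0]
    - [-18,-45,0]
    - [-18,-45,0]
  roll: [0,0,0,0,0,0,0,0]
  claw: [0.7,0.7,0.7,0.7,0.7,0.7,0.7,0.7]

```text
time: 72.65
tool_pos: [0.4678, -0.2907, 0.1857]
tool_rot: [0.569, 0.42, -0.42, -0.568]
ft_force: [0.7, -0.0, 0.1]
grip_width: 0.702
```

Call:
play_rows:
  linear:
    - [-14,-35,0]
    - [-8,-18,-10]
    - [-4,-7,-20]
    - [0,0,-25]
    - [0,0,-20]
    - [0,0,0]
    - [0,0,0]
    - [0,0,0]
  roll: [0,0,0,0,0,0,0,0]
  claw: [0.7,0.7,0.7,0.7,0.7,0.7,0.7,0.7]

```text
time: 73.45
tool_pos: [0.4442, -0.3492, 0.1119]
tool_rot: [0.569, 0.421, -0.42, -0.568]
ft_force: [-0.7, -1.3, 0.3]
grip_width: 0.7
```

```bash
python3 - <<'E'
from h import *
t=cam("top"); print(ctrl.sense()["tool_pos"],ctrl.sense()["qpos"].round(2))
c=np.array([(628,27),(707,193),(530,268),(453,95)])
P=np.array([toz(t,(u+.5)/5.5-.5+255,(v+.5)/5.5-.5+180,.03)*1000 for u,v in c]); print(P.round(1),P.mean(0))
print(toz(t,357.6,208.1,.037)*1000, toz(t,372.6,211.3,.076)*1000)
E
```

```text
[ 0.44422512 -0.34906092  0.11185987] [-0.39  0.36 -0.1   0.   -1.1   0.09]
[[ 550.1 -355.6   30. ]
 [ 442.6 -397.    30. ]
 [ 398.  -283.1   30. ]
 [ 508.6 -241.7   30. ]] [ 474.80737778 -319.34749874   30.        ]
[ 466.40470023 -308.98287493   37.        ] [ 448.73413957 -348.43183506   76.        ]
```

Call:
play_rows:
  linear:
    - [0,0,-10]
    - [0,0,-15]
    - [0,0,-15]
    - [0,0,-10]
    - [0,0,-4]
    - [0,0,0]
    - [0,0,0]
    - [0,0,0]
  roll: [0,0,0,0,0,0,0,0]
  claw: [0.7,0.7,0.7,0.7,0.7,0.62,0.56,0.52]

```text
time: 74.3
tool_pos: [0.4441, -0.3488, 0.057]
tool_rot: [0.569, 0.421, -0.42, -0.568]
ft_force: [-1.2, 0.1, 0.6]
grip_width: 0.516
```

Call:
play_rows:
  linear:
    - [0,0,0]
    - [0,0,0]
    - [0,0,0]
    - [0,0,0]
    - [0,0,0]
    - [0,0,0]
    - [0,0,0]
    - [0,0,0]
  roll: [0,0,0,0,0,0,0,0]
  claw: [0.49,0.46,0.43,0.4,0.37,0.35,0.33,0.33]

```text
time: 75.1
tool_pos: [0.4437, -0.3487, 0.057]
tool_rot: [0.569, 0.42, -0.42, -0.568]
ft_force: [-1.7, 1.0, 5.5]
grip_width: 0.438
```

Call:
play_rows:
  linear:
    - [0,0,0]
    - [0,0,0]
    - [0,0,0]
    - [0,0,2]
    - [0,0,0]
    - [0,0,0]
    - [0,0,0]
    - [0,0,0]
  roll: [0,0,0,0,8,8,8,8]
  claw: [0.5,0.6,0.65,0.65,0.65,0.65,0.65,0.65]

```text
time: 75.9
tool_pos: [0.4436, -0.3486, 0.0583]
tool_rot: [0.429, 0.562, -0.562, -0.429]
ft_force: [-0.2, -0.4, 0.3]
grip_width: 0.652
```

Call:
play_rows:
  linear:
    - [0,0,0]
    - [0,0,0]
    - [0,0,0]
    - [0,0,0]
    - [0,0,0]
    - [0,0,0]
    - [0,0,0]
    - [0,0,0]
  roll: [8,8,8,8,8,8,8,2]
  claw: [0.65,0.65,0.65,0.65,0.65,0.65,0.65,0.6]

```text
time: 76.7
tool_pos: [0.4436, -0.3486, 0.0584]
tool_rot: [-0.103, -0.699, 0.7, 0.103]
ft_force: [-0.3, -0.3, 0.3]
grip_width: 0.597
```

Call:
play_rows:
  linear:
    - [0,0,0]
    - [0,0,0]
    - [0,0,0]
    - [0,0,0]
    - [0,0,0]
    - [0,0,0]
    - [0,0,0]
    - [0,0,0]
  roll: [0,0,0,0,0,0,0,0]
  claw: [0.56,0.52,0.49,0.46,0.43,0.4,0.36,0.33]

```text
time: 77.5
tool_pos: [0.4437, -0.3487, 0.0587]
tool_rot: [-0.105, -0.699, 0.699, 0.105]
ft_force: [-1.3, 1.6, 5.6]
grip_width: 0.438
```

Call:
play_rows:
  linear:
    - [0,0,0]
    - [0,0,0]
    - [0,0,0]
    - [0,0,2]
    - [0,0,5]
    - [0,0,10]
    - [0,0,0]
    - [0,0,0]
  roll: [0,0,0,0,0,0,0,0]
  claw: [0.3,0.25,0.2,0.2,0.2,0.2,0.2,0.2]

```text
time: 78.3
tool_pos: [0.4438, -0.3485, 0.0755]
tool_rot: [0.105, 0.699, -0.699, -0.105]
ft_force: [0.4, -0.7, -3.4]
grip_width: 0.437
```

Call:
play_rows:
  linear:
    - [0,0,10]
    - [0,0,15]
    - [0,0,15]
    - [0,0,10]
    - [0,0,3]
    - [1,6,0]
    - [2,14,0]
    - [3,22,0]
  roll: [0,0,0,0,0,0,0,0]
  claw: [0.2,0.2,0.2,0.2,0.2,0.2,0.2,0.2]

```text
time: 79.1
tool_pos: [0.449, -0.3056, 0.1272]
tool_rot: [0.105, 0.699, -0.699, -0.106]
ft_force: [0.6, 0.5, -3.2]
grip_width: 0.436
```

Call:
play_rows:
  linear:
    - [4,30,0]
    - [4,32,0]
    - [4,32,0]
    - [4,32,0]
    - [4,32,0]
    - [4,30,0]
    - [3,24,0]
    - [2,16,0]
  roll: [0,0,0,0,0,0,0,0]
  claw: [0.2,0.2,0.2,0.2,0.2,0.2,0.2,0.2]

```text
time: 79.9
tool_pos: [0.4778, -0.076, 0.1276]
tool_rot: [0.104, 0.699, -0.699, -0.105]
ft_force: [-0.3, 0.2, -3.9]
grip_width: 0.434
```

Call:
play_rows:
  linear:
    - [1,10,0]
    - [1,6,0]
    - [0,3,0]
    - [0,0,0]
    - [0,0,0]
    - [0,0,0]
    - [0,0,0]
    - [0,0,0]
  roll: [0,0,0,0,0,0,0,0]
  claw: [0.2,0.2,0.2,0.2,0.2,0.2,0.2,0.2]

```text
time: 80.7
tool_pos: [0.4805, -0.0599, 0.1283]
tool_rot: [-0.105, -0.699, 0.699, 0.105]
ft_force: [-1.1, -0.7, -4.6]
grip_width: 0.436
```

Call:
play_rows:
  linear:
    - [1,1,-4]
    - [0,0,-7]
    - [0,0,-7]
    - [0,0,-5]
    - [0,0,-3]
    - [0,0,-2]
    - [0,0,0]
    - [0,0,0]
  roll: [0,0,0,0,0,0,0,0]
  claw: [0.2,0.2,0.2,0.2,0.2,0.2,0.2,0.2]

```text
time: 81.5
tool_pos: [0.4818, -0.0585, 0.1004]
tool_rot: [0.105, 0.699, -0.699, -0.105]
ft_force: [1.1, 0.8, -3.6]
grip_width: 0.437
```

Call:
play_rows:
  linear:
    - [0,0,-2]
    - [0,0,-2]
    - [0,0,-2]
    - [0,0,0]
    - [0,0,0]
    - [0,0,0]
    - [0,0,0]
    - [0,0,0]
  roll: [0,0,0,0,0,0,0,0]
  claw: [0.2,0.2,0.2,0.2,0.2,0.2,0.2,0.2]

```text
time: 82.3
tool_pos: [0.4816, -0.0586, 0.0943]
tool_rot: [0.105, 0.699, -0.699, -0.105]
ft_force: [0.4, 0.4, -3.9]
grip_width: 0.438
```

Bottom at about 65.6, no contact; continue to the stack.

Call:
play_rows:
  linear:
    - [0,0,-2]
    - [0,0,-2]
    - [0,0,-2]
    - [0,0,-1]
    - [0,0,0]
    - [0,0,0]
    - [0,0,0]
    - [0,0,0]
  roll: [0,0,0,0,0,0,0,0]
  claw: [0.2,0.2,0.2,0.2,0.2,0.2,0.2,0.2]

```text
time: 83.1
tool_pos: [0.4816, -0.0585, 0.0874]
tool_rot: [0.105, 0.699, -0.699, -0.105]
ft_force: [-0.9, -0.4, -3.8]
grip_width: 0.439
```

Call:
play_rows:
  linear:
    - [0,0,-1]
    - [0,0,0]
    - [0,0,-1]
    - [0,0,0]
    - [0,0,0]
    - [0,0,0]
    - [0,0,0]
    - [0,0,0]
  roll: [0,0,0,0,0,0,0,0]
  claw: [0.2,0.2,0.2,0.2,0.2,0.2,0.2,0.2]

```text
time: 83.9
tool_pos: [0.4817, -0.0586, 0.0855]
tool_rot: [-0.105, -0.699, 0.699, 0.105]
ft_force: [-1.0, 0.6, 0.0]
grip_width: 0.435
```

Call:
play_rows:
  linear:
    - [0,0,0]
    - [0,0,0]
    - [0,0,0]
    - [0,0,0]
    - [0,0,10]
    - [0,0,20]
    - [0,0,35]
    - [0,0,35]
  roll: [0,0,0,0,0,0,0,0]
  claw: [0.5,0.6,0.65,0.65,0.65,0.8,1,1]

```text
time: 84.7
tool_pos: [0.4812, -0.0587, 0.187]
tool_rot: [-0.105, -0.699, 0.699, 0.105]
ft_force: [1.5, 0.6, -0.3]
grip_width: 1.0
```

Call:
play_rows:
  linear:
    - [-9,10,0]
    - [-18,20,0]
    - [-22,25,0]
    - [-22,25,0]
    - [-22,25,0]
    - [-18,20,0]
    - [-10,13,0]
    - [0,0,0]
  roll: [0,0,0,0,0,0,0,0]
  claw: [1,1,1,1,1,1,1,1]

```text
time: 85.5
tool_pos: [0.3596, 0.0805, 0.1859]
tool_rot: [0.104, 0.7, -0.699, -0.104]
ft_force: [0.1, -0.7, 0.2]
grip_width: 1.0
```

```bash
python3 - <<'E'
from h import *
s=cam("scene");t=cam("top"); print(ctrl.sense()["tool_pos"])
hsv=cv2.cvtColor(t["img"],cv2.COLOR_RGB2HSV); print(hsv[206,360],hsv[200,357],hsv[190,330])
b=cv2.resize(t["img"][180:245,330:400,::-1],(400,371),interpolation=cv2.INTER_CUBIC)
a=cv2.resize(s["img"][165:235,200:275,::-1],(400,371),interpolation=cv2.INTER_CUBIC)
cv2.imwrite("pics/s11.png",np.hstack([a,b]))
E
```

```text
[0.36064422 0.07956768 0.18571117]
[ 13 151 221] [ 14 149 227] [ 11 142 138]
```

View pics/s11.png

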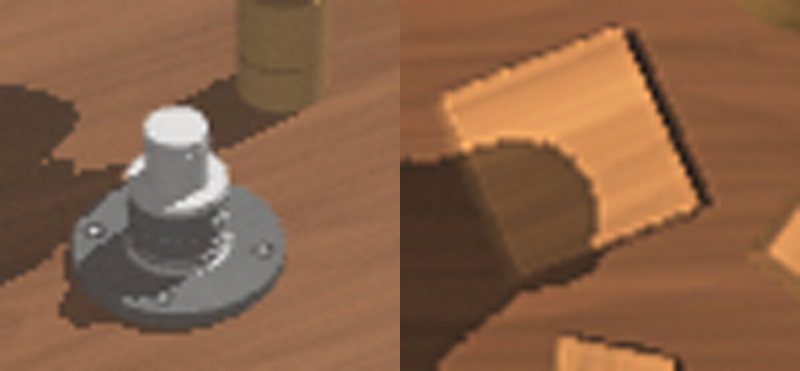

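Call:
play_rows:
  linear:
    - [0,0,-10]
    - [0,0,-25]
    - [0,0,-25]
    - [0,0,-25]
    - [0,0,-18]
    - [0,0,-10]
    - [0,0,0]
    - [0,0,0]
  roll: [0,0,0,0,0,0,0,0]
  claw: [1,1,1,1,1,1,1,1]

```text
time: 86.4
tool_pos: [0.3608, 0.0789, 0.0721]
tool_rot: [-0.105, -0.699, 0.699, 0.105]
ft_force: [-0.6, 0.7, -0.8]
grip_width: 1.003
```

Call:
play_rows:
  linear:
    - [0,0,0]
    - [0,0,0]
    - [0,0,0]
    - [0,0,0]
    - [0,0,0]
    - [0,0,0]
    - [0,0,0]
    - [0,0,0]
  roll: [0,0,0,0,0,0,0,0]
  claw: [0.85,0.78,0.72,0.66,0.6,0.5,0.4,0.4]

```text
time: 87.2
tool_pos: [0.361, 0.0795, 0.073]
tool_rot: [0.105, 0.699, -0.699, -0.104]
ft_force: [-1.4, -1.8, 5.7]
grip_width: 0.681
```

Call:
play_rows:
  linear:
    - [0,0,3]
    - [0,0,8]
    - [0,0,15]
    - [0,0,20]
    - [0,0,25]
    - [0,0,25]
    - [0,0,10]
    - [0,0,0]
  roll: [0,0,0,0,0,0,0,0]
  claw: [0.4,0.4,0.4,0.4,0.4,0.4,0.4,0.4]

```text
time: 88.0
tool_pos: [0.3612, 0.0799, 0.1794]
tool_rot: [0.106, 0.7, -0.699, -0.104]
ft_force: [0.2, 0.4, -1.6]
grip_width: 0.682
```

Call:
play_rows:
  linear:
    - [0,-10,10]
    - [0,-20,10]
    - [0,-30,10]
    - [0,-35,0]
    - [0,-35,0]
    - [0,-35,0]
    - [4,-35,0]
    - [14,-32,0]
  roll: [0,0,0,0,0,0,0,0]
  claw: [0.4,0.4,0.4,0.4,0.4,0.4,0.4,0.4]

```text
time: 88.8
tool_pos: [0.3769, -0.1545, 0.2077]
tool_rot: [0.104, 0.699, -0.699, -0.106]
ft_force: [1.3, 0.7, -0.9]
grip_width: 0.678
```

Call:
play_rows:
  linear:
    - [16,-32,0]
    - [16,-32,0]
    - [16,-30,0]
    - [16,-28,0]
    - [14,-22,0]
    - [10,-14,0]
    - [6,-9,0]
    - [0,0,0]
  roll: [0,0,0,0,0,0,0,0]
  claw: [0.4,0.4,0.4,0.4,0.4,0.4,0.4,0.4]

```text
time: 89.6
tool_pos: [0.4722, -0.3204, 0.2069]
tool_rot: [0.104, 0.699, -0.699, -0.106]
ft_force: [-0.3, 0.6, -1.2]
grip_width: 0.682
```

Call:
play_rows:
  linear:
    - [0,0,0]
    - [0,0,-10]
    - [0,0,-20]
    - [0,0,-20]
    - [0,0,-15]
    - [0,0,-8]
    - [0,0,0]
    - [0,0,0]
  roll: [0,0,0,0,0,0,0,0]
  claw: [0.4,0.4,0.4,0.4,0.4,0.4,0.4,0.4]

```text
time: 90.4
tool_pos: [0.4728, -0.3195, 0.1359]
tool_rot: [-0.105, -0.699, 0.699, 0.104]
ft_force: [-0.4, 0.1, -1.3]
grip_width: 0.682
```

Call:
play_rows:
  linear:
    - [0,0,-8]
    - [0,0,-8]
    - [0,0,-7]
    - [0,0,-5]
    - [0,0,-3]
    - [0,0,-1]
    - [0,0,0]
    - [0,0,0]
  roll: [0,0,0,0,0,0,0,0]
  claw: [0.4,0.4,0.4,0.4,0.4,0.4,0.4,0.4]

```text
time: 91.2
tool_pos: [0.4727, -0.3196, 0.1035]
tool_rot: [-0.105, -0.699, 0.699, 0.105]
ft_force: [-0.0, -0.8, -1.3]
grip_width: 0.68
```

Call:
play_rows:
  linear:
    - [0,0,-1]
    - [0,0,0]
    - [0,0,0]
    - [0,0,0]
    - [0,0,0]
    - [0,0,0]
    - [0,0,0]
    - [0,0,0]
  roll: [0,0,0,0,0,0,0,0]
  claw: [0.4,0.4,0.4,0.4,0.4,0.4,0.4,0.4]

```text
time: 92.0
tool_pos: [0.473, -0.3198, 0.1031]
tool_rot: [-0.105, -0.699, 0.699, 0.104]
ft_force: [-1.5, 0.7, 5.4]
grip_width: 0.68
```

Contact. Release, withdraw, look.

Call:
play_rows:
  linear:
    - [0,0,0]
    - [0,0,0]
    - [0,0,0]
    - [0,0,0]
    - [0,0,0]
    - [0,0,10]
    - [0,0,25]
    - [0,0,35]
  roll: [0,0,0,0,0,0,0,0]
  claw: [0.72,0.8,0.9,1,1,1,1,1]

```text
time: 92.8
tool_pos: [0.4716, -0.3191, 0.1722]
tool_rot: [0.104, 0.7, -0.699, -0.106]
ft_force: [0.0, 0.1, 0.4]
grip_width: 1.001
```

Call:
play_rows:
  linear:
    - [0,0,40]
    - [0,0,20]
    - [-5,25,0]
    - [-10,40,0]
    - [-10,45,0]
    - [-10,45,0]
    - [-5,45,0]
    - [0,25,0]
  roll: [0,0,0,0,0,0,0,0]
  claw: [1,1,1,1,1,1,1,1]

```text
time: 93.6
tool_pos: [0.4318, -0.0923, 0.2336]
tool_rot: [0.105, 0.7, -0.699, -0.104]
ft_force: [0.7, -0.4, 0.2]
grip_width: 0.996
```

Call:
play_rows:
  linear:
    - [0,40,0]
    - [0,45,0]
    - [0,45,0]
    - [0,45,0]
    - [0,45,0]
    - [0,25,0]
    - [0,0,0]
    - [0,0,0]
  roll: [0,0,0,0,0,0,0,0]
  claw: [1,1,1,1,1,1,1,1]

```text
time: 94.4
tool_pos: [0.4325, 0.1508, 0.2328]
tool_rot: [0.105, 0.699, -0.699, -0.104]
ft_force: [0.1, 0.1, 0.5]
grip_width: 0.998
```

```bash
python3 - <<'E'
from h import *
s=cam("scene");t=cam("top"); print(ctrl.sense()["tool_pos"],ctrl.sense()["time"])
a=cv2.resize(s["img"][150:260,110:345,::-1],(800,374),interpolation=cv2.INTER_CUBIC)
b=cv2.resize(t["img"][175:235,265:395,::-1],(400,185),interpolation=cv2.INTER_CUBIC)
cv2.imwrite("pics/s12.png",np.vstack([a,np.hstack([b,np.zeros((185,400,3),np.uint8)])]))
E
```

```text
[0.43257476 0.14985265 0.23273412] 94.5
```

View pics/s12.png

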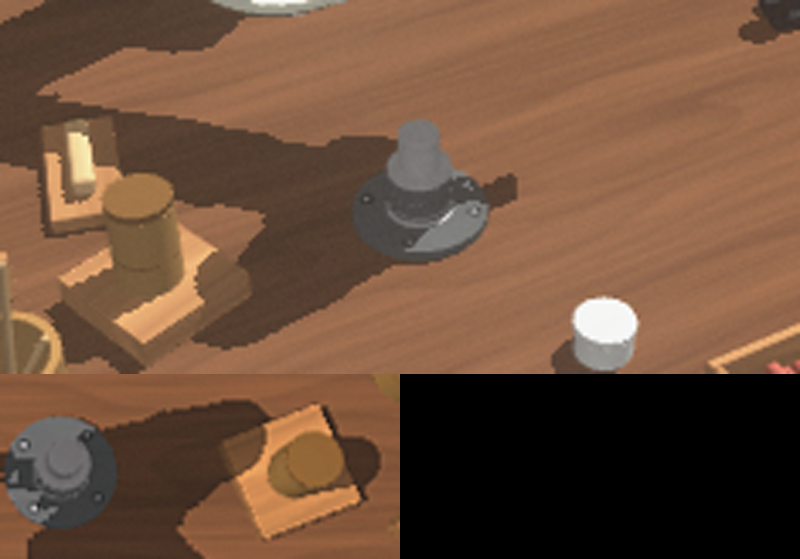

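The cover stands upright in the middle of the block. The cap sits on the stack on the arbor, and no washers are left on the bench.

```bash
python3 -c "
from station import ctrl
print(ctrl.hand_in())"
```

```text
the job is handed in; nothing more can be done
None
```

The spring unit is rebuilt and the job is handed in, at about 94 s of the 210 s allowed.

- **Washers:** there were five on the bench, three crown down and two crown up. They are threaded down, up, down, up, down, with no side force felt on the arbor.
- **Cap:** at some point it was knocked about 4 cm across the block. It stayed on the block, so I found it again, centred the grip on it and fitted it over the arbor. It touched down with its underside at about 57 mm, the height of five washers with none nested.
- **Cover:** I lifted it off first and stood it clear on the bench. At the end I set it mouth down on the middle of the block. It made contact at the expected height, to within about 1 mm.

**What went wrong:** my first closes on two of the washers slid over the rim, because the fingertips were a few mm too high. This nudged those washers a few mm, with up to 33 N upward at the wrist. I gripped them again lower down. I saw no clear sign of the grip slackening.

**Last checks:** the final pictures show the cap upright on the stack, the cover upright on the block, no washers left on the bench and the arm clear. I did not measure the other things on the bench afterwards; those in the last picture look undisturbed. The two cameras disagreed by 2 to 5 mm on positions, so from the third washer on I centred the washers and the cap by gripping them from two directions.

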